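# Feed the juicer and set its selector

### The job

Turn the juicer's selector to off (the dash), so that the fruit can be fed safely. Then put every mandarin that fits through the round mouth in the top of the juicer down into its drum, and lay those that are too big for it on the chopping board to be cut; when all the mandarins are dealt with, set the selector to two dots. Leave the other things where they are.

Things in the scene. Friction and masses are not known exactly. Their poses are not given: they have to be found in the camera images.
- juicer: white juicer fixed on the worktop, 150 x 250 x 170 mm (its x, y, z), flat on top. Origin under the middle of its base, x away from the robot, y left. Its left part is a clear drum (inside: x -69 to 69, y -15 to 119, z 30 to 162 mm, a steel cone 36 mm high in the middle of its floor); its right part is the motor housing with the selector on top; a short low spout sticks out in front
- mouth (a point): centre of the round mouth, 57.5 mm wide, at the level of the juicer's flat top (170 mm above the worktop); the top is 8 mm thick there and the drum lies below. An mandarin that is too big sits in the mouth with its middle 7 to 14 mm above this point and can be lifted out again. Wall cabinets hang about 0.6 m above the worktop from x = 0.63 m on: keep the wrist clear of them
- selector (a joint): selector knob on top of the motor housing, vertical axis; the value grows clockwise seen from above. It clicks in at four marks (dots in a row outward): dash = off at 0, one dot at 0.52, two dots at 1.04, three dots at 1.56 (rad), with stops just beyond the first and last. Let go within 0.1 of a mark, it snaps to it; it takes up to about 0.1 N m to turn
- selector_grip (a point): middle of the knob's grip bar (17 mm thick, 56 mm long, 26 mm high, on a disc 54 mm wide), on the axis, 23 mm above the juicer's top; the bar's top is 13 mm above this point, the disc's 12 mm below it. x points along the bar to its pointing end (white line), z up; the point turns with the knob
- board: wooden chopping board lying fixed on the hob, 230 x 340 x 22 mm (its x, y, z), with a raised edge 12 mm high and 10 mm wide all round, 5 mm in from its border; origin in the middle of its underside, which is 7 mm above the worktop, so its top is 29 mm above the worktop
- mandarin_a: a mandarin, a flattened globe with a flat foot, between 49 and 66 mm wide, about three quarters as high; small ones (under 54 mm) pass the juicer's mouth, big ones (over 61 mm) do not; which it is must be seen or tried. Origin in the middle of its widest level, 17 to 24 mm above its foot. 70 to 180 g. May be absent.
- mandarin_b: a mandarin, a flattened globe with a flat foot, between 49 and 66 mm wide, about three quarters as high; small ones (under 54 mm) pass the juicer's mouth, big ones (over 61 mm) do not; which it is must be seen or tried. Origin in the middle of its widest level, 17 to 24 mm above its foot. 70 to 180 g. May be absent.
- mandarin_c: a mandarin, a flattened globe with a flat foot, between 49 and 66 mm wide, about three quarters as high; small ones (under 54 mm) pass the juicer's mouth, big ones (over 61 mm) do not; which it is must be seen or tried. Origin in the middle of its widest level, 17 to 24 mm above its foot. 70 to 180 g. May be absent.
- mandarin_d: a mandarin, a flattened globe with a flat foot, between 49 and 66 mm wide, about three quarters as high; small ones (under 54 mm) pass the juicer's mouth, big ones (over 61 mm) do not; which it is must be seen or tried. Origin in the middle of its widest level, 17 to 24 mm above its foot. 70 to 180 g. May be absent.
- mandarin_e: a mandarin, a flattened globe with a flat foot, between 49 and 66 mm wide, about three quarters as high; small ones (under 54 mm) pass the juicer's mouth, big ones (over 61 mm) do not; which it is must be seen or tried. Origin in the middle of its widest level, 17 to 24 mm above its foot. 70 to 180 g. May be absent.
- mandarin_f: a mandarin, a flattened globe with a flat foot, between 49 and 66 mm wide, about three quarters as high; small ones (under 54 mm) pass the juicer's mouth, big ones (over 61 mm) do not; which it is must be seen or tried. Origin in the middle of its widest level, 17 to 24 mm above its foot. 70 to 180 g. May be absent.
- pepper_mill: bystander: dark wooden pepper mill, 58 mm wide, 150 mm high, upright; origin at the middle of its foot
- tea_spoon: bystander: steel teaspoon, 130 x 26 x 11 mm, lying; origin under its middle
- tape_roll: bystander: roll of tape, 92 mm wide, 48 mm high; origin under its middle

How it is judged:
On the way, in this order (a step that is already met when the one before it is completed fails the run):
1. the selector is at off while no mandarin is in the drum yet (value of joint selector between -0.09 and 0.09 rad and not (x of mandarin_a in the frame of juicer between -0.07 and 0.07 m and y of mandarin_a in the frame of juicer between -0.017 and 0.123 m and z of mandarin_a in the frame of juicer between 0.03 and 0.15 m) and not (x of mandarin_b in the frame of juicer between -0.07 and 0.07 m and y of mandarin_b in the frame of juicer between -0.017 and 0.123 m and z of mandarin_b in the frame of juicer between 0.03 and 0.15 m) and not (x of mandarin_c in the frame of juicer between -0.07 and 0.07 m and y of mandarin_c in the frame of juicer between -0.017 and 0.123 m and z of mandarin_c in the frame of juicer between 0.03 and 0.15 m) and not (x of mandarin_d in the frame of juicer between -0.07 and 0.07 m and y of mandarin_d in the frame of juicer between -0.017 and 0.123 m and z of mandarin_d in the frame of juicer between 0.03 and 0.15 m) and not (x of mandarin_e in the frame of juicer between -0.07 and 0.07 m and y of mandarin_e in the frame of juicer between -0.017 and 0.123 m and z of mandarin_e in the frame of juicer between 0.03 and 0.15 m) and not (x of mandarin_f in the frame of juicer between -0.07 and 0.07 m and y of mandarin_f in the frame of juicer between -0.017 and 0.123 m and z of mandarin_f in the frame of juicer between 0.03 and 0.15 m)), for 0.2 s.
2. all small mandarins are in the drum and all big ones on the board, with the selector still at off (value of joint selector between -0.09 and 0.09 rad and x of mandarin_a in the frame of juicer between -0.07 and 0.07 m and y of mandarin_a in the frame of juicer between -0.017 and 0.123 m and z of mandarin_a in the frame of juicer between 0.03 and 0.15 m and x of mandarin_b in the frame of board between -0.1 and 0.1 m and y of mandarin_b in the frame of board between -0.155 and 0.155 m and z of mandarin_b in the frame of board between 0.03 and 0.06 m and x of mandarin_c in the frame of juicer between -0.07 and 0.07 m and y of mandarin_c in the frame of juicer between -0.017 and 0.123 m and z of mandarin_c in the frame of juicer between 0.03 and 0.15 m and x of mandarin_d in the frame of board between -0.1 and 0.1 m and y of mandarin_d in the frame of board between -0.155 and 0.155 m and z of mandarin_d in the frame of board between 0.03 and 0.06 m and x of mandarin_e in the frame of juicer between -0.07 and 0.07 m and y of mandarin_e in the frame of juicer between -0.017 and 0.123 m and z of mandarin_e in the frame of juicer between 0.03 and 0.15 m and x of mandarin_f in the frame of board between -0.1 and 0.1 m and y of mandarin_f in the frame of board between -0.155 and 0.155 m and z of mandarin_f in the frame of board between 0.03 and 0.06 m), for 0.2 s.
At the end, for the whole second after the job is handed in: the selector stands at two dots (within 0.09 rad), every mandarin that fits through the mouth lies in the drum, every one that is too big lies on the board, all at rest (value of joint selector between 0.95 and 1.13 rad and x of mandarin_a in the frame of juicer between -0.07 and 0.07 m and y of mandarin_a in the frame of juicer between -0.017 and 0.123 m and z of mandarin_a in the frame of juicer between 0.03 and 0.15 m and x of mandarin_b in the frame of board between -0.1 and 0.1 m and y of mandarin_b in the frame of board between -0.155 and 0.155 m and z of mandarin_b in the frame of board between 0.03 and 0.06 m and x of mandarin_c in the frame of juicer between -0.07 and 0.07 m and y of mandarin_c in the frame of juicer between -0.017 and 0.123 m and z of mandarin_c in the frame of juicer between 0.03 and 0.15 m and x of mandarin_d in the frame of board between -0.1 and 0.1 m and y of mandarin_d in the frame of board between -0.155 and 0.155 m and z of mandarin_d in the frame of board between 0.03 and 0.06 m and x of mandarin_e in the frame of juicer between -0.07 and 0.07 m and y of mandarin_e in the frame of juicer between -0.017 and 0.123 m and z of mandarin_e in the frame of juicer between 0.03 and 0.15 m and x of mandarin_f in the frame of board between -0.1 and 0.1 m and y of mandarin_f in the frame of board between -0.155 and 0.155 m and z of mandarin_f in the frame of board between 0.03 and 0.06 m and linear speed of each of mandarin_a, mandarin_b, mandarin_c, mandarin_d, mandarin_e, mandarin_f below 0.02 m/s); the robot touches nothing.
It fails at once if a mandarin is in the mouth of the juicer while the selector is not at off (value of joint selector above 0.26 rad and ((horizontal distance between mandarin_a and mouth below 0.028 m and z of mandarin_a in the frame of juicer between 0.15 and 0.192 m) or (horizontal distance between mandarin_b and mouth below 0.028 m and z of mandarin_b in the frame of juicer between 0.15 and 0.192 m) or (horizontal distance between mandarin_c and mouth below 0.028 m and z of mandarin_c in the frame of juicer between 0.15 and 0.192 m) or (horizontal distance between mandarin_d and mouth below 0.028 m and z of mandarin_d in the frame of juicer between 0.15 and 0.192 m) or (horizontal distance between mandarin_e and mouth below 0.028 m and z of mandarin_e in the frame of juicer between 0.15 and 0.192 m) or (horizontal distance between mandarin_f and mouth below 0.028 m and z of mandarin_f in the frame of juicer between 0.15 and 0.192 m))).
It fails at once if the pepper mill is moved by more than 3 cm (distance of pepper_mill from where it was at the start of the episode above 0.03 m).
It fails at once if the tea spoon is moved by more than 3 cm (distance of tea_spoon from where it was at the start of the episode above 0.03 m).
It fails at once if the tape roll is moved by more than 3 cm (distance of tape_roll from where it was at the start of the episode above 0.03 m).
Of mandarin_a, mandarin_b, mandarin_c, mandarin_d, mandarin_e, mandarin_f only 4 to 6 are there at a start; the rules pass over those that are not, and their reading is None.
At some moment in a run one of mandarin_a, mandarin_b, mandarin_c, mandarin_d, mandarin_e, mandarin_f may be knocked a few centimetres aside while the robot is not near it.
It also fails if it takes over 210 s, if anything falls off the work surface, if the arm or the gripper's body presses on something with over 40 N, if the wrist force passes 120 N, or if a joint passes its speed limit or range.

### The arm

A 6-joint arm with a two-finger parallel gripper is mounted at the origin on a cart in front of the work surface, level with it; the furniture and walls round the work are solid. World frame = base frame: x ahead of the robot, y to its left, z up, the work surface at z = 0. Lengths are in m, angles in rad, forces in N, time in s.
With the tool pointing down it reaches from about 0.35 to 0.8 m from the base axis. Payload 7.3 kg.
Tool frame: the origin (TCP) lies midway between the tips of the shut fingers; the grasp point (between the pads) lies 19 mm behind it; z points along the fingers, x is the direction in which the jaws open and shut, and the axes are right-handed (so a half turn about z gives the same grasp; the last joint's range is limited). The gripper opens to 85 mm and grips with 20 to 120 N. Pads are 22 mm wide; open, the fingers measure 114 mm over their backs; the gripper's body (76 mm by 85 mm) begins 54 mm behind the grasp point. The pads swing forward as they close: fully open they stand 13 mm farther back than shut.
Start: joints at [-1.287, 0.342, 1.524, -0, 1.275, -0.146], TCP at [0.219, -0.477, 0.231] pointing down, gripper open.
Joint ranges: [-2.53, 2.53], [-0.77, 2.02], [0.04, 2.7], [-1, 4.14], [0.28, 2.66], [-3.11, 3.11]. Speed limits (rad/s): [2.57, 2.57, 3.14, 3.14, 3.14, 3.14].

### API

Orientations are given as a unit quaternion [x, y, z, w].
In Python, from workcell import env gives the robot as it stands.
- The arm moves only by the tool send_rows, never from a script. Its arguments are lists of equal length, an entry for each row: "rotation": the turn, a rotation vector about the tool's x, y, z in degrees, a list of three; "xyz": the shift along the tool's x, y, z in m, a list of three; "gripper": the opening, from 0 (shut) to 1 (fully open). In form: {"rotation": [[rx, ry, rz], ...], "xyz": [[dx, dy, dz], ...], "gripper": [gripper, ...]}. A call has 1 to 8 rows; each row is the pose to reach, as a shift and turn from the pose measured when the call began, along the tool's axes at that moment; what a row does not reach only later rows make up. A row lasts 1/12 s, in which the tool goes at most 41.7 mm and 7.16 degrees, less where a joint would pass 70% of its speed; a pose out of reach is approached as far as the arm can. A call with a gripper value outside its range is refused whole. The fingers move at their own pace and stop on an object; the grip force is fixed at half the most. Time passes only in rows, so rows that repeat a pose let the fingers close. It gives the time, the measured TCP pose, the force and the opening at its end, in the units of the state.
- env.get_obs(): the state, without advancing time (a new reading comes with each control period).
- env.read_camera(name): name is "side" or "top"; returns a dict with "frame" (480x640x3 uint8, red, green, blue), "K" (3x3 intrinsics, pixels), "eye" and "attitude" of the camera in the world. Camera axes: x right, y down, z forward; pixel columns grow to the right and rows downward; lengths in m; the calibration is good to about 2 mm. A picture is of the moment at which its call begins. There is no depth.
- env.finish_job(): hands the job in, once; it reports no verdict.
The state is a dict: "time_s": time; "joint_pos": joint angles; "joint_velocities": joint speeds; "joint_torque": joint torques, N m; "tool_pos": TCP position; "ee_rot": TCP orientation; "ft_force": force on the tool from outside, world axes, zero at the start; "wrist_torque": the same for the moment, N m; "gripper_width": finger opening in m.
Only numpy, scipy, OpenCV 4.12 (cv2) and the standard library are available. Lean on these libraries where they do the work, as an engineer would, in place of code of your own. Each camera call takes 0.05 s, during which the arm holds its last target. There are 200 camera calls.

## Working session

There is one attempt and no reset: what is moved stays moved. The work goes in short steps, Python scripts to look and compute and a tool call to move; the robot and the scene stay as the last step left them, time stands still between calls to the robot, and variables do not carry over. Pictures are saved under pics/ and viewed, on a budget of 14 in all, crops included, one or two more only if the job needs it, and the job is handed in when it is done.

Besides the shell and the picture viewer there is one more tool, called as a command line: name --argument value ..., lists and objects as JSON in quotes. send_rows: Moves the arm, as the interface text tells. Its arguments: {"type":"object","properties":{"rotation":{"type":"array"},"xyz":{"type":"array"},"gripper":{"type":"array"}},"required":["rotation","xyz","gripper"]}

```bash
mkdir -p pics; ls; python3 - <<'E'
from workcell import env
import cv2
for n in("top","side"):
    c=env.read_camera(n); cv2.imwrite(f"pics/{n}0.png",c["frame"][:,:,::-1]); print(n,c["K"],c["eye"],c["attitude"])
print(env.get_obs())
E
```

```text
pics
top [[584.32850372   0.         319.15047494]
 [  0.         584.32850372 243.04326175]
 [  0.           0.           1.        ]] [ 0.4352224  -0.11188056  1.36632455] [ 0.71270889 -0.69890616  0.03730524 -0.04673896]
side [[468.31142596   0.         313.48353653]
 [  0.         468.31142596 232.16940795]
 [  0.           0.           1.        ]] [0.50076098 0.89885708 0.67546701] [-0.0317928   0.85466842 -0.51806804  0.01168875]
{'time_s': 0.1, 'joint_pos': array([-1.28697894e+00,  3.42652120e-01,  1.52493086e+00, -5.92565981e-06,
        1.27537110e+00, -1.45985782e-01]), 'joint_velocities': array([-0.00019152, -0.00174337, -0.00139701,  0.00019127, -0.00044838,
        0.00230045]), 'joint_torque': array([ 1.93728396e-03, -4.34447587e+01, -2.46491700e+01, -4.55704117e-05,
        4.66532452e-03, -2.65468202e-05]), 'tool_pos': array([ 0.21868876, -0.47689608,  0.23069265]), 'ee_rot': array([ 8.41633173e-01, -5.40049200e-01, -5.15201842e-04, -4.44912578e-04]), 'ft_force': array([-0.4358369 ,  0.81105814,  0.12929169]), 'wrist_torque': array([-0.01340167, -0.0463757 ,  0.00696689]), 'gripper_width': 0.08531164351143579}
```

View pics/top0.png

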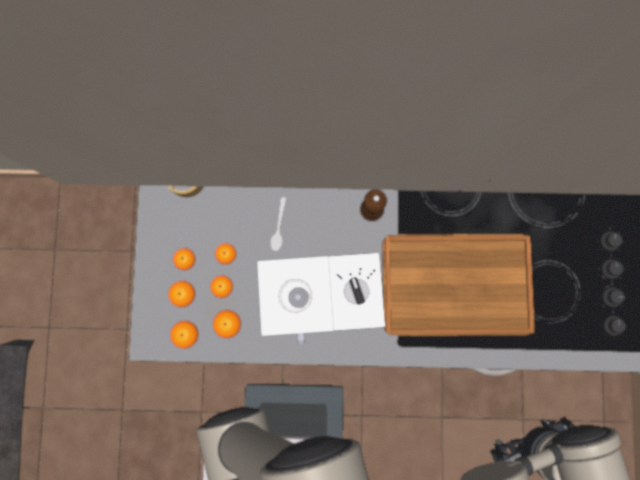

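View pics/side0.png

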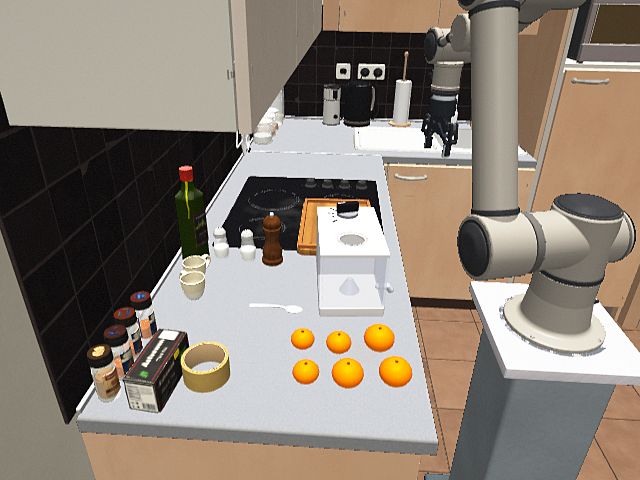

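The top view shows six mandarins at about (184,259), (226,254), (181,294), (221,287), (184,334) and (227,324). It also shows the juicer with its mouth at about (296,296), the knob at (356,291), and the board at 385-533 by 235-335. The side view agrees. Next I'll measure them and enlarge the knob.

```bash
cat > h.py <<'E'
from workcell import env
import cv2, numpy as np
from scipy.spatial.transform import Rotation as R
def cam(n): return env.read_camera(n)
def ray(c,u,v):
    d=R.from_quat(c["attitude"]).as_matrix()@np.linalg.inv(c["K"])@[u,v,1]; return np.array(c["eye"]),d
def onz(c,u,v,z):
    e,d=ray(c,u,v); return e+d*(z-e[2])/d[2]
def proj(c,p):
    q=c["K"]@(R.from_quat(c["attitude"]).as_matrix().T@(np.array(p)-c["eye"])); return q[:2]/q[2]
def oranges(c):
    h=cv2.cvtColor(c["frame"],cv2.COLOR_RGB2HSV)
    m=cv2.inRange(h,(5,215,120),(25,255,255))
    cs,_=cv2.findContours(m,cv2.RETR_EXTERNAL,cv2.CHAIN_APPROX_NONE)
    out=[]
    for k in cs:
        if cv2.contourArea(k)>100:
            (u,v),r=cv2.minEnclosingCircle(k); f=np.zeros(m.shape,np.uint8); cv2.drawContours(f,[k],-1,1,-1)
            M=cv2.moments(f,True); out.append((M['m10']/M['m00'],M['m01']/M['m00'],M['m00'],r))
    return out
def rel(p,w=None):
    """shift in tool axes from current pose to world TCP p"""
    o=env.get_obs(); return R.from_quat(o["ee_rot"]).inv().apply(np.array(p)-o["tool_pos"])
E
python3 - <<'E'
from h import *
for n in("top","side"):
    c=cam(n)
    for u,v,a,r in oranges(c):
        p=onz(c,u,v,.02); dist=np.linalg.norm(p-c["eye"])
        d=2*np.sqrt(a/np.pi)
        print(n,round(u),round(v),int(a),p.round(3),"w mm",round(d/c["K"][0,0]*dist*1000,1), "enc",round(2*r/c["K"][0,0]*dist*1000,1))
    if n=="top": 
        cv2.imwrite("pics/t1.png",cv2.resize(c["frame"][240:345,250:390,::-1],None,fx=5,fy=5,interpolation=cv2.INTER_CUBIC))
        for uv in((258,262),(378,253),(385,328),(262,335)): print(onz(c,*uv,.17))
        for uv in((384,236),(530,234),(534,334),(386,335)): print("b",onz(c,*uv,.041))
E
```

```text
top 184 334 452 [0.38  0.213 0.02 ] w mm 56.9 enc 57.5
top 226 324 463 [0.406 0.116 0.02 ] w mm 56.8 enc 57.2
top 181 294 404 [0.473 0.223 0.02 ] w mm 53.9 enc 54.5
top 221 286 276 [0.491 0.132 0.02 ] w mm 43.9 enc 43.9
top 184 259 263 [0.554 0.221 0.02 ] w mm 43.6 enc 44.0
top 225 253 233 [0.568 0.125 0.02 ] w mm 40.5 enc 40.5
[0.5363906 0.0305254 0.17     ]
[ 0.55968823 -0.21580019  0.17      ]
[ 0.40737537 -0.23122128  0.17      ]
[0.38820838 0.01755417 0.17      ]
b [ 0.61240717 -0.24037018  0.041     ]
b [ 0.62320868 -0.57252887  0.041     ]
b [ 0.39794999 -0.5763761   0.041     ]
b [ 0.38890153 -0.24643291  0.041     ]
side 305 371 488 [0.553 0.225 0.02 ] w mm 50.1 enc 51.7
side 347 373 717 [0.472 0.222 0.02 ] w mm 60.8 enc 63.2
side 395 371 771 [0.38  0.211 0.02 ] w mm 64.1 enc 68.0
side 338 342 422 [0.491 0.135 0.02 ] w mm 49.8 enc 52.1
side 302 338 365 [0.567 0.13  0.02 ] w mm 46.6 enc 48.8
side 379 337 630 [0.406 0.114 0.02 ] w mm 62.1 enc 66.0
```

View pics/t1.png

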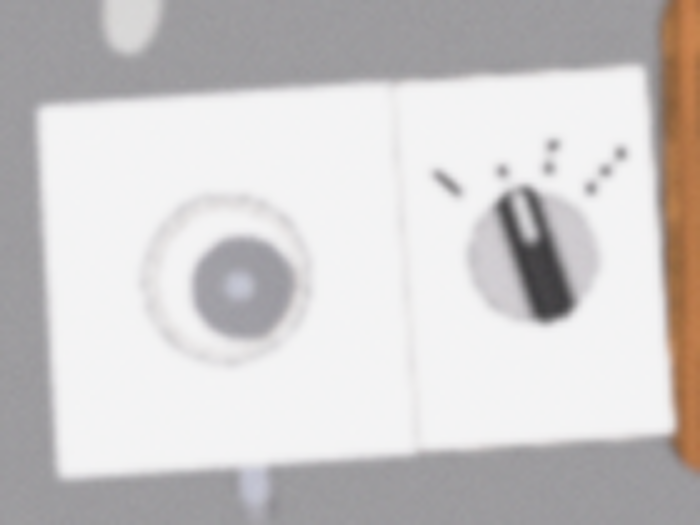

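Sizes split clearly into three big, at (0.38,0.21), (0.41,0.115) and (0.47,0.22), and three small. In the crop the mouth centre is at (227,280), and the knob bar runs from (553,322) to (517,190), pointing at one dot. I'll cross-check the mouth and knob in the side view.

```bash
python3 - <<'E'
from h import *
t=cam("top"); s=cam("side")
m=onz(t,250+227/5-.4,240+280/5-.4,.17); print("mouth",m,"side px",proj(s,m))
d=onz(t,250+534/5-.4,240+258/5-.4,.181); print("disc",d,proj(s,d))
a=onz(t,250+517/5-.4,240+192/5-.4,.206); b=onz(t,250+556/5-.4,240+318/5-.4,.206); g=(a+b)/2
print("bar",g,np.degrees(np.arctan2(*(a-b)[1::-1])), np.linalg.norm(a-b),proj(s,g))
o=onz(t,250+532/5,240+256/5,.17)
for n,u,v in(("dash",447,182),("1",503,171),("2",550,157),("3",606,170)):
    q=onz(t,250+u/5-.4,240+v/5-.4,.17)-np.r_[g[:2],.17]; print(n,np.degrees(np.arctan2(q[1],q[0])))
f=cv2.resize(s["frame"][195:265,305:395,::-1],None,fx=8,fy=8,interpolation=cv2.INTER_CUBIC); cv2.imwrite("pics/s1.png",f)
E
```

```text
mouth [ 0.46906972 -0.04733757  0.17      ] side px [351.99273808 237.84279708]
disc [ 0.48009328 -0.17188252  0.181     ] [347.50182969 210.37326298]
bar [ 0.48041586 -0.17156953  0.206     ] 17.986993087705834 0.05197972728953288 [347.8403609  201.28486914]
dash 49.097534059350984
1 19.12467423181559
2 -9.434841594783183
3 -39.20793895722467
```

View pics/s1.png

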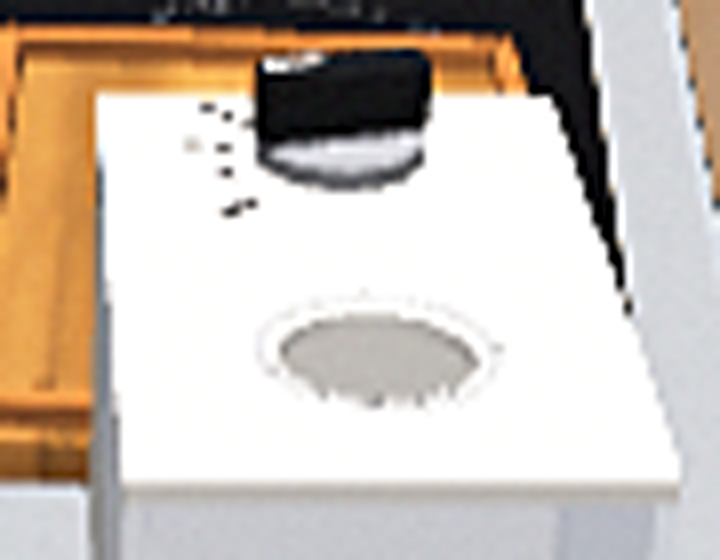

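```bash
cat >> h.py <<'E'
def yaw(): 
    x=R.from_quat(env.get_obs()["ee_rot"]).apply([1,0,0]); return np.degrees(np.arctan2(x[1],x[0]))
def go(*ps,yw=None):
    for p in ps: print("shift",rel(p).round(4))
    print("yaw",yaw().round(2), "" if yw is None else f"rz {-(yw-yaw()):.1f}")
    o=env.get_obs(); print(o["time_s"],o["tool_pos"].round(4),o["ft_force"].round(1),o["gripper_width"].round(4), "tilt",R.from_quat(o["ee_rot"]).apply([0,0,1]).round(3))
E
python3 - <<'E'
from h import *
go((.219,-.477,.29),(.48,-.172,.29),yw=-72)
E
```

```text
shift [-0.0001 -0.0003 -0.0589]
shift [-0.1686 -0.3646 -0.0588]
yaw -65.38 rz 6.6Traceback (most recent call last):
  File "<stdin>", line 2, in <module>
  File "h.py", line 29, in go
    o=env.get_obs(); print(o["time_s"],o["tool_pos"].round(4),o["ft_force"].round(1),o["gripper_width"].round(4), "tilt",R.from_quat(o["ee_rot"]).apply([0,0,1]).round(3))
                                                                                     ^^^^^^^^^^^^^^^^^^^^^^^^
AttributeError: 'float' object has no attribute 'round'
```

send_rows --rotation '[[0,0,0],[0,0,0],[0,0,6.6],[0,0,6.6],[0,0,6.6],[0,0,6.6],[0,0,6.6],[0,0,6.6]]' --xyz '[[0,0,-0.04],[0,0,-0.059],[-0.168,-0.364,-0.059],[-0.168,-0.364,-0.059],[-0.168,-0.364,-0.059],[-0.168,-0.364,-0.059],[-0.168,-0.364,-0.059],[-0.168,-0.364,-0.059]]' --gripper '[1,1,1,1,1,1,1,1]'

```text
time_s: 0.97
tool_pos: [0.382, -0.2859, 0.2903]
ee_rot: [0.809, -0.588, -0.0, -0.0]
ft_force: [0.6, -1.3, -0.2]
gripper_width: 0.0855
```

```bash
sed -i 's/o\["gripper_width"\].round(4)/round(o["gripper_width"],4)/' h.py; python3 - <<'E'
from h import *
go((.48,-.172,.29),(.48,-.172,.187),yw=-72)
E
```

```text
shift [-0.078  -0.1284  0.0003]
shift [-0.078  -0.1284  0.1033]
yaw -72.0 rz 0.0
0.9667 [ 0.382  -0.2859  0.2903] [ 0.6 -1.3 -0.2] 0.0855 tilt [ 0.  0. -1.]
```

send_rows --rotation '[[0,0,0],[0,0,0],[0,0,0],[0,0,0],[0,0,0],[0,0,0],[0,0,0],[0,0,0]]' --xyz '[[-0.078,-0.128,0],[-0.078,-0.128,0],[-0.078,-0.128,0],[-0.078,-0.128,0],[-0.078,-0.128,0.04],[-0.078,-0.128,0.07],[-0.078,-0.128,0.103],[-0.078,-0.128,0.103]]' --gripper '[1,1,1,1,1,1,1,1]'

```text
time_s: 1.63
tool_pos: [0.4766, -0.1701, 0.1817]
ee_rot: [0.809, -0.588, -0.006, 0.001]
ft_force: [-0.3, 0.5, -0.6]
gripper_width: 0.0855
```

send_rows --rotation '[[0,0,0],[0,0,0],[0,0,0],[0,0,0],[0,0,0],[0,0,0],[0,0,0],[0,0,0]]' --xyz '[[0,0,0],[0,0,0],[0,0,0],[0,0,0],[0,0,0],[0,0,0],[0,0,0],[0,0,0]]' --gripper '[0.1,0.1,0.1,0.1,0.1,0.1,0.1,0.1]'

```text
time_s: 2.3
tool_pos: [0.4776, -0.1724, 0.1835]
ee_rot: [0.809, -0.588, -0.003, 0.002]
ft_force: [-0.5, -6.1, 3.3]
gripper_width: 0.0162
```

```bash
python3 - <<'E'
from h import *
go((.48,-.172,.187),yw=-72)
E
```

```text
shift [ 0.0003 -0.0024 -0.0035]
yaw -71.98 rz 0.0
2.3 [ 0.4776 -0.1724  0.1835] [-0.5 -6.1  3.3] 0.0162 tilt [-0.006  0.001 -1.   ]
```

send_rows --rotation '[[0,0,-5],[0,0,-10],[0,0,-15],[0,0,-20],[0,0,-25],[0,0,-31],[0,0,-31],[0,0,-31]]' --xyz '[[0,-0.001,-0.002],[0,-0.001,-0.002],[0,-0.001,-0.002],[0,-0.001,-0.002],[0,-0.001,-0.002],[0,-0.001,-0.002],[0,-0.001,-0.002],[0,-0.001,-0.002]]' --gripper '[0.1,0.1,0.1,0.1,0.1,0.1,0.1,0.1]'

```text
time_s: 2.97
tool_pos: [0.4782, -0.1735, 0.1837]
ee_rot: [0.937, -0.35, -0.004, 0.002]
ft_force: [2.7, -8.2, -17.5]
gripper_width: 0.0159
```

send_rows --rotation '[[0,0,0],[0,0,0],[0,0,0],[0,0,0],[0,0,0],[0,0,0],[0,0,0],[0,0,0]]' --xyz '[[0,0,0],[0,0,0],[0,0,0],[0,0,0],[0,0,-0.03],[0,0,-0.06],[0,0,-0.09],[0,0,-0.11]]' --gripper '[1,1,1,1,1,1,1,1]'

```text
time_s: 3.63
tool_pos: [0.4796, -0.1735, 0.2973]
ee_rot: [0.937, -0.35, -0.001, 0.002]
ft_force: [0.1, -0.6, -1.6]
gripper_width: 0.0849
```

```bash
python3 - <<'E'
from h import *
go((.38,-.172,.29),(.49,.132,.29),yw=-40)
E
```

```text
shift [-0.0762  0.0642  0.0077]
shift [-0.1924 -0.2375  0.0064]
yaw -40.96 rz -1.0
3.6333 [ 0.4796 -0.1735  0.2973] [ 0.1 -0.6 -1.6] 0.0849 tilt [-0.004 -0.003 -1.   ]
```

send_rows --rotation '[[0,0,0],[0,0,0],[0,0,0],[0,0,0],[0,0,0],[0,0,0],[0,0,0],[0,0,0]]' --xyz '[[-0.193,-0.239,0.03],[-0.193,-0.239,0.03],[-0.193,-0.239,0.03],[-0.193,-0.239,0.03],[-0.193,-0.239,0.03],[-0.193,-0.239,0.03],[-0.193,-0.239,0.03],[-0.193,-0.239,0.03]]' --gripper '[0.85,0.85,0.85,0.85,0.85,0.85,0.85,0.85]'

```text
time_s: 4.3
tool_pos: [0.4897, 0.1381, 0.2666]
ee_rot: [0.937, -0.348, -0.002, 0.001]
ft_force: [0.0, -1.0, -0.1]
gripper_width: 0.0726
```

```bash
python3 - <<'E'
from h import *
go((.491,.1335,.10),(.491,.1335,.004),yw=-41)
s=cam("top"); S=cam("side")
for u,v,a,r in oranges(S): print(onz(S,u,v,.02).round(3),int(a))
a=cv2.resize(s["frame"][265:315,330:390,::-1],None,fx=8,fy=8,interpolation=cv2.INTER_CUBIC)
b=cv2.resize(S["frame"][195:265,305:395,::-1],None,fx=4,fy=4,interpolation=cv2.INTER_CUBIC)
f=np.zeros((400,850,3),np.uint8); f[:400,:480]=a; f[:280,480:840]=b; cv2.imwrite("pics/k2.png",f[:,:800])
E
```

```text
shift [0.0044 0.0021 0.1666]
shift [0.0046 0.0018 0.2626]
yaw -40.76 rz 0.2
4.3 [0.4897 0.1381 0.2666] [ 0.  -1.  -0.1] 0.0726 tilt [-0.004 -0.001 -1.   ]
[0.553 0.225 0.02 ] 488
[0.472 0.222 0.02 ] 717
[0.38  0.211 0.02 ] 771
[0.491 0.135 0.02 ] 422
[0.567 0.13  0.02 ] 365
[0.406 0.114 0.02 ] 630
```

View pics/k2.png

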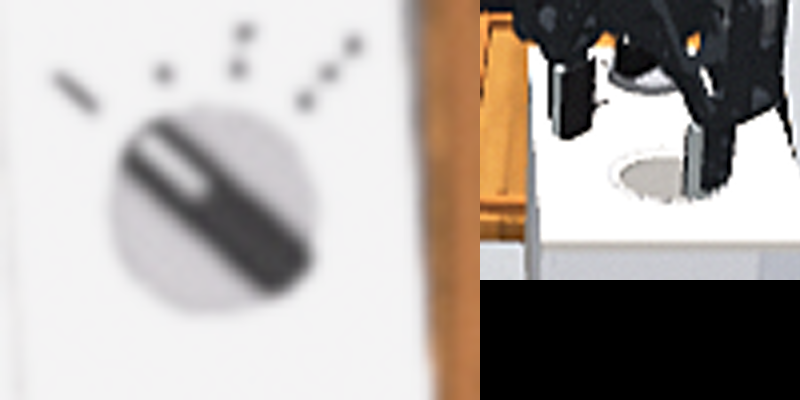

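The selector now points at the dash, so it is off. Next I pick the first small mandarin.

send_rows --rotation '[[0,0,0],[0,0,0],[0,0,0],[0,0,0],[0,0,0],[0,0,0],[0,0,0],[0,0,0]]' --xyz '[[0.004,0.002,0.04],[0.004,0.002,0.08],[0.004,0.002,0.12],[0.004,0.002,0.16],[0.004,0.002,0.2],[0.004,0.002,0.23],[0.004,0.002,0.245],[0.004,0.002,0.252]]' --gripper '[0.85,0.85,0.85,0.85,0.85,0.85,0.85,0.85]'

```text
time_s: 5.07
tool_pos: [0.4894, 0.1306, 0.0125]
ee_rot: [0.937, -0.348, -0.003, 0.003]
ft_force: [-0.2, -0.6, -0.2]
gripper_width: 0.0727
```

```bash
python3 - <<'E'
from h import *
go((.491,.1335,.004),yw=-41)
E
```

```text
shift [-0.0007 -0.0033  0.0084]
yaw -40.74 rz 0.3
5.0667 [0.4894 0.1306 0.0125] [-0.2 -0.6 -0.2] 0.0727 tilt [-0.008 -0.003 -1.   ]
```

send_rows --rotation '[[0,0,0],[0,0,0],[0,0,0],[0,0,0],[0,0,0],[0,0,0],[0,0,0],[0,0,0]]' --xyz '[[-0.001,-0.003,0.008],[-0.001,-0.003,0.008],[-0.001,-0.003,0.008],[-0.001,-0.003,0.008],[-0.001,-0.003,0.008],[-0.001,-0.003,0.008],[-0.001,-0.003,0.008],[-0.001,-0.003,0.008]]' --gripper '[0.85,0.85,0.3,0.3,0.3,0.3,0.3,0.3]'

```text
time_s: 5.73
tool_pos: [0.4916, 0.1334, 0.0063]
ee_rot: [0.938, -0.348, -0.002, 0.002]
ft_force: [-1.2, -0.9, 5.2]
gripper_width: 0.0502
```

send_rows --rotation '[[0,0,0],[0,0,0],[0,0,0],[0,0,0],[0,0,0],[0,0,0],[0,0,0],[0,0,0]]' --xyz '[[0,0,-0.03],[0,0,-0.06],[0,0,-0.1],[0,0,-0.14],[0,0,-0.18],[0,0,-0.21],[0,0,-0.23],[0,0,-0.23]]' --gripper '[0.3,0.3,0.3,0.3,0.3,0.3,0.3,0.3]'

```text
time_s: 6.4
tool_pos: [0.4949, 0.1344, 0.2426]
ee_rot: [0.938, -0.348, 0.003, -0.001]
ft_force: [1.3, -0.5, 0.0]
gripper_width: 0.0501
```

```bash
python3 - <<'E'
from h import *
go((.469,-.047,.24),(.469,-.047,.19),yw=-41)
E
```

```text
shift [0.0986 0.1544 0.0026]
shift [0.0983 0.1545 0.0526]
yaw -40.7 rz 0.3
6.4 [0.4949 0.1344 0.2426] [ 1.3 -0.5  0. ] 0.0501 tilt [ 0.007 -0.001 -1.   ]
```

send_rows --rotation '[[0,0,0],[0,0,0],[0,0,0],[0,0,0],[0,0,0],[0,0,0],[0,0,0],[0,0,0]]' --xyz '[[0.02,0.03,0],[0.04,0.06,0],[0.06,0.09,0],[0.08,0.12,0],[0.098,0.154,0],[0.098,0.154,0.02],[0.098,0.154,0.04],[0.098,0.154,0.05]]' --gripper '[0.3,0.3,0.3,0.3,0.3,0.3,0.3,0.3]'

```text
time_s: 7.07
tool_pos: [0.4675, -0.047, 0.1908]
ee_rot: [0.937, -0.349, 0.002, -0.0]
ft_force: [-1.1, 0.7, -1.6]
gripper_width: 0.0498
```

```bash
python3 - <<'E'
from h import *
go((.469,-.047,.174),yw=-41)
t=cam("side"); cv2.imwrite("pics/d1.png",cv2.resize(t["frame"][180:280,290:410,::-1],None,fx=5,fy=5))
for u,v,a,r in oranges(t):
  if v<270: print(u,v,a,onz(t,u,v,.187))
t=cam("top")
for u,v,a,r in oranges(t): print(round(u),round(v),a,onz(t,u,v,.02).round(3))
E
```

```text
shift [ 0.001  -0.0009  0.0168]
yaw -40.82 rz 0.2
7.0667 [ 0.4675 -0.047   0.1908] [-1.1  0.7 -1.6] 0.0498 tilt [ 0.004 -0.001 -1.   ]
351.4440298507463 224.76865671641792 268.0 [ 0.47100552 -0.0799557   0.187     ]
184 334 450.0 [0.38  0.213 0.02 ]
220 321 128.0 [0.412 0.132 0.02 ]
181 294 406.0 [0.473 0.223 0.02 ]
184 259 262.0 [0.553 0.221 0.02 ]
225 253 231.0 [0.568 0.125 0.02 ]
```

View pics/d1.png

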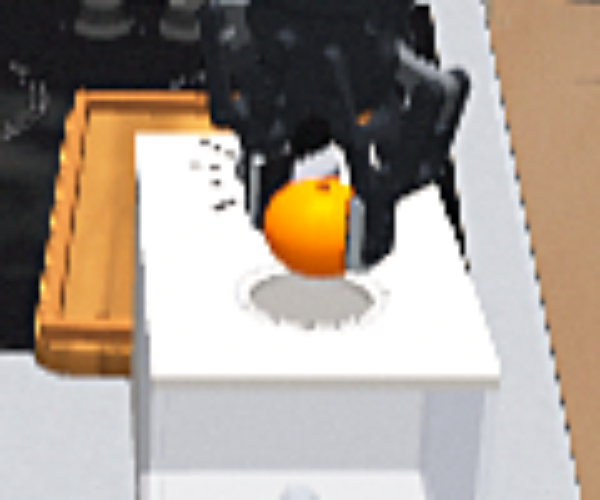

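```bash
python3 - <<'E'
from h import *
t=cam("side")
h=cv2.cvtColor(t["frame"],cv2.COLOR_RGB2HSV); m=cv2.inRange(h,(3,120,80),(28,255,255))[210:240,335:372]
ys,xs=np.nonzero(cv2.morphologyEx(m,cv2.MORPH_OPEN,np.ones((3,3)))); print(xs.min()+335,xs.max()+335,ys.min()+210,ys.max()+210)
for r in range(215,236,3):
  x=np.nonzero(m[r-210])[0]; print(r,x.min()+335,x.max()+335)
for p in((.469,-.047,.205),(.494,-.047,.205),(.469,-.047,.222),(.469,-.047,.187)): print(proj(t,p))
E
```

```text
343 359 216 235
215 355 356
218 345 360
221 343 359
224 343 359
227 343 358
230 344 358
233 347 358
[352.81905171 224.20652433]
[341.69082647 223.74754145]
[353.21398064 217.39531639]
[352.40727538 231.30829373]
```

The mandarin's left edge in the picture is at column 343 and I predicted 342, so it is centred over the mouth. I'll lower it and release.

send_rows --rotation '[[0,0,0],[0,0,0],[0,0,0],[0,0,0],[0,0,0],[0,0,0],[0,0,0],[0,0,0]]' --xyz '[[0.001,-0.001,0.01],[0.001,-0.001,0.017],[0.001,-0.001,0.017],[0.001,-0.001,0.017],[0.001,-0.001,0.017],[0.001,-0.001,0.017],[0.001,-0.001,0.017],[0.001,-0.001,0.017]]' --gripper '[0.3,0.3,0.3,0.8,0.8,0.8,0.8,0.8]'

```text
time_s: 7.88
tool_pos: [0.4701, -0.0462, 0.1755]
ee_rot: [0.938, -0.348, 0.003, -0.0]
ft_force: [-0.5, -0.7, -0.0]
gripper_width: 0.0682
```

send_rows --rotation '[[0,0,0],[0,0,0],[0,0,0],[0,0,0],[0,0,0],[0,0,0],[0,0,0],[0,0,0]]' --xyz '[[0,0,-0.03],[0,0,-0.06],[0,0,-0.08],[0,0,-0.08],[0,0,-0.08],[0,0,-0.08],[0,0,-0.08],[0,0,-0.08]]' --gripper '[0.85,0.85,0.85,0.85,0.85,0.85,0.85,0.85]'

```text
time_s: 8.55
tool_pos: [0.4691, -0.046, 0.2544]
ee_rot: [0.938, -0.348, 0.002, -0.0]
ft_force: [0.1, 0.1, 0.4]
gripper_width: 0.0724
```

```bash
python3 - <<'E'
from h import *
go((.567,.1285,.24),(.567,.1285,.015),yw=-41)
t=cam("side")
for u,v,a,r in oranges(t): print(round(u),round(v),a,onz(t,u,v,.02).round(3))
E
```

```text
shift [-0.0397 -0.1961  0.0147]
shift [-0.0404 -0.1957  0.2397]
yaw -40.71 rz 0.3
8.55 [ 0.4691 -0.046   0.2544] [0.1 0.1 0.4] 0.0724 tilt [ 0.004 -0.001 -1.   ]
305 371 488.0 [0.553 0.225 0.02 ]
347 373 717.0 [0.472 0.222 0.02 ]
395 371 771.0 [0.38  0.211 0.02 ]
302 338 365.0 [0.567 0.13  0.02 ]
379 337 630.0 [0.406 0.114 0.02 ]
```

send_rows --rotation '[[0,0,0],[0,0,0],[0,0,0],[0,0,0],[0,0,0],[0,0,0],[0,0,0],[0,0,0]]' --xyz '[[-0.008,-0.04,0.01],[-0.016,-0.08,0.01],[-0.024,-0.12,0.01],[-0.032,-0.16,0.01],[-0.04,-0.196,0.03],[-0.04,-0.196,0.07],[-0.04,-0.196,0.11],[-0.04,-0.196,0.13]]' --gripper '[0.85,0.85,0.85,0.85,0.85,0.85,0.85,0.85]'

```text
time_s: 9.27
tool_pos: [0.5645, 0.1292, 0.1193]
ee_rot: [0.938, -0.347, -0.002, 0.001]
ft_force: [-0.2, 0.0, -0.7]
gripper_width: 0.0727
```

```bash
python3 - <<'E'
from h import *
go((.567,.1285,.02),(.567,.1285,.005),yw=-41)
t=cam("side"); cv2.imwrite("pics/d2.png",cv2.resize(t["frame"][190:390,280:430,::-1],None,fx=3,fy=3))
E
```

```text
shift [ 0.0025 -0.0014  0.0993]
shift [ 0.0026 -0.0015  0.1143]
yaw -40.61 rz 0.4
9.2667 [0.5645 0.1292 0.1193] [-0.2  0.  -0.7] 0.0727 tilt [-0.004 -0.001 -1.   ]
```

View pics/d2.png

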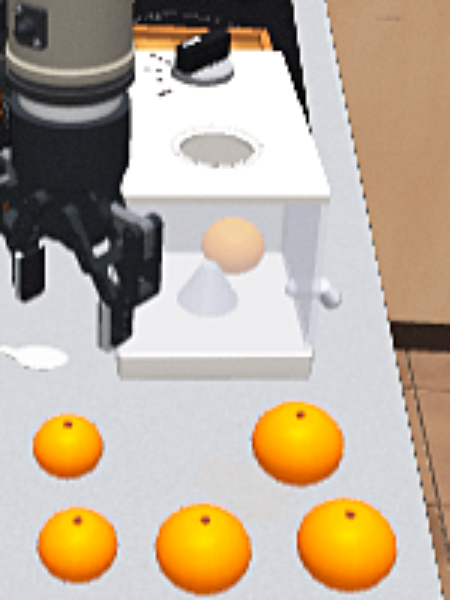

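The first mandarin is in the drum, at (232,245) in the crop, and the mouth is clear. I'll do the second small one.

send_rows --rotation '[[0,0,0],[0,0,0],[0,0,0],[0,0,0],[0,0,0],[0,0,0],[0,0,0],[0,0,0]]' --xyz '[[0.002,-0.001,0.035],[0.002,-0.001,0.065],[0.002,-0.001,0.09],[0.002,-0.001,0.105],[0.002,-0.001,0.112],[0.002,-0.001,0.114],[0.002,-0.001,0.114],[0.002,-0.001,0.114]]' --gripper '[0.85,0.85,0.85,0.85,0.85,0.85,0.85,0.85]'

```text
time_s: 9.98
tool_pos: [0.5653, 0.1279, 0.0042]
ee_rot: [0.938, -0.347, -0.003, 0.002]
ft_force: [0.1, -0.8, 0.2]
gripper_width: 0.0726
```

send_rows --rotation '[[0,0,0],[0,0,0],[0,0,0],[0,0,0],[0,0,0],[0,0,0],[0,0,0],[0,0,0]]' --xyz '[[0,0,0],[0,0,0],[0,0,0],[0,0,0],[0,0,0],[0,0,0],[0,0,0],[0,0,0]]' --gripper '[0.3,0.3,0.3,0.3,0.3,0.3,0.3,0.3]'

```text
time_s: 10.65
tool_pos: [0.5665, 0.128, 0.0063]
ee_rot: [0.938, -0.347, -0.001, 0.001]
ft_force: [-2.3, 0.4, 9.4]
gripper_width: 0.0466
```

send_rows --rotation '[[0,0,0],[0,0,0],[0,0,0],[0,0,0],[0,0,0],[0,0,0],[0,0,0],[0,0,0]]' --xyz '[[0,0,-0.03],[0,0,-0.06],[0,0,-0.1],[0,0,-0.14],[0,0,-0.18],[0,0,-0.21],[0,0,-0.23],[0,0,-0.23]]' --gripper '[0.3,0.3,0.3,0.3,0.3,0.3,0.3,0.3]'

```text
time_s: 11.32
tool_pos: [0.5692, 0.1286, 0.2424]
ee_rot: [0.938, -0.347, 0.004, -0.001]
ft_force: [0.5, 1.3, 0.2]
gripper_width: 0.0464
```

```bash
python3 - <<'E'
from h import *
go((.469,-.047,.24),(.469,-.047,.19),yw=-41)
E
```

```text
shift [0.0384 0.1985 0.0017]
shift [0.0381 0.1987 0.0517]
yaw -40.65 rz 0.4
11.3167 [0.5692 0.1286 0.2424] [0.5 1.3 0.2] 0.0464 tilt [ 0.008 -0.    -1.   ]
```

send_rows --rotation '[[0,0,0],[0,0,0],[0,0,0],[0,0,0],[0,0,0],[0,0,0],[0,0,0],[0,0,0]]' --xyz '[[0.008,0.04,0],[0.016,0.08,0],[0.024,0.12,0],[0.031,0.16,0],[0.038,0.199,0],[0.038,0.199,0.02],[0.038,0.199,0.04],[0.038,0.199,0.048]]' --gripper '[0.3,0.3,0.3,0.3,0.3,0.3,0.3,0.3]'

```text
time_s: 11.98
tool_pos: [0.4667, -0.0475, 0.1912]
ee_rot: [0.937, -0.348, 0.002, -0.001]
ft_force: [-0.7, 0.3, -1.6]
gripper_width: 0.0468
```

```bash
python3 - <<'E'
from h import *
go((.469,-.047,.174),yw=-41)
t=cam("side"); p0=env.get_obs()["tool_pos"]
h=cv2.cvtColor(t["frame"],cv2.COLOR_RGB2HSV); m=cv2.inRange(h,(3,120,80),(28,255,255))[205:240,335:372]
for r in range(205,240,3):
  x=np.nonzero(m[r-205])[0]; print(r,*(x[[0,-1]]+335 if len(x) else ()),end=' | ')
for dx in(0,.0245): print(proj(t,p0+[dx,0,.012]))
cv2.imwrite("pics/d3.png",cv2.resize(t["frame"][190:390,280:430,::-1],None,fx=3,fy=3))
E
```

```text
shift [ 0.0014 -0.0018  0.0172]
yaw -40.76 rz 0.2
11.9833 [ 0.4667 -0.0475  0.1912] [-0.7  0.3 -1.6] 0.0468 tilt [ 0.004  0.001 -1.   ]
205 | 208 | 211 | 214 | 217 348 357 | 220 345 358 | 223 344 358 | 226 343 358 | 229 344 358 | 232 347 358 | 235 | 238 | [353.81864605 225.2294856 ]
[342.92160539 224.77883171]
```

View pics/d3.png

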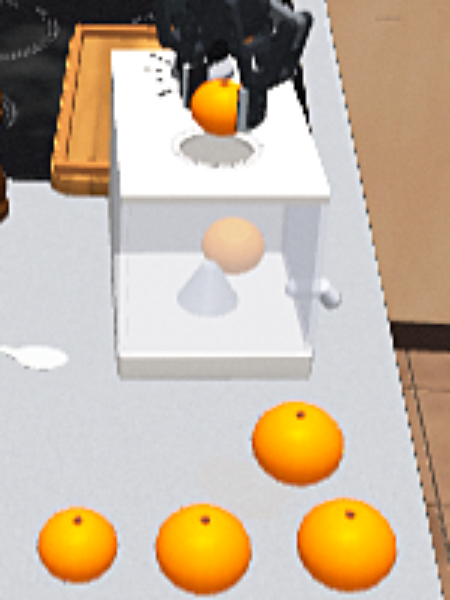

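The mandarin is centred: left edge at 343, predicted 343. I'll release it.

send_rows --rotation '[[0,0,0],[0,0,0],[0,0,0],[0,0,0],[0,0,0],[0,0,0],[0,0,0],[0,0,0]]' --xyz '[[0.001,-0.002,0.01],[0.001,-0.002,0.017],[0.001,-0.002,0.017],[0.001,-0.002,0.017],[0.001,-0.002,0.017],[0.001,-0.002,0.017],[0.001,-0.002,0.017],[0.001,-0.002,0.017]]' --gripper '[0.3,0.3,0.3,0.8,0.8,0.8,0.8,0.8]'

```text
time_s: 12.7
tool_pos: [0.469, -0.0461, 0.174]
ee_rot: [0.938, -0.348, 0.001, -0.001]
ft_force: [0.6, 0.1, -0.0]
gripper_width: 0.0684
```

send_rows --rotation '[[0,0,0],[0,0,0],[0,0,0],[0,0,0],[0,0,0],[0,0,0],[0,0,0],[0,0,0]]' --xyz '[[0,0,-0.03],[0,0,-0.06],[0,0,-0.08],[0,0,-0.08],[0,0,-0.08],[0,0,-0.08],[0,0,-0.08],[0,0,-0.08]]' --gripper '[0.85,0.85,0.85,0.85,0.85,0.85,0.85,0.85]'

```text
time_s: 13.37
tool_pos: [0.4682, -0.046, 0.2529]
ee_rot: [0.938, -0.348, 0.0, -0.001]
ft_force: [-0.3, 0.4, 0.2]
gripper_width: 0.0724
```

```bash
cat >> h.py <<'E'
def drum():
    t=cam("side"); h=cv2.cvtColor(t["frame"],cv2.COLOR_RGB2HSV); m=cv2.inRange(h,(5,50,150),(25,200,255))[200:318,318:386]
    n,l,s,c=cv2.connectedComponentsWithStats(m)
    print("drum",[(c[i]+[318,200]).round().tolist()+[int(s[i][4])] for i in range(1,n) if s[i][4]>30])
    for u,v,a,r in oranges(t): print(round(u),round(v),a,onz(t,u,v,.02).round(3))
E
python3 - <<'E'
from h import *
go((.553,.223,.24),(.553,.223,.015),yw=-41); drum()
E
```

```text
shift [-0.1111 -0.2592  0.0134]
shift [-0.111  -0.2589  0.2384]
yaw -40.69 rz 0.3
13.3667 [ 0.4682 -0.046   0.2529] [-0.3  0.4  0.2] 0.0724 tilt [ 0.001  0.002 -1.   ]
drum [[360.0, 203.0, 45], [328.0, 204.0, 99], [362.0, 277.0, 546]]
305 371 488.0 [0.553 0.225 0.02 ]
347 373 717.0 [0.472 0.222 0.02 ]
395 371 771.0 [0.38  0.211 0.02 ]
379 337 630.0 [0.406 0.114 0.02 ]
```

send_rows --rotation '[[0,0,0],[0,0,0],[0,0,0],[0,0,0],[0,0,0],[0,0,0],[0,0,0],[0,0,0]]' --xyz '[[-0.016,-0.037,0],[-0.032,-0.074,0],[-0.048,-0.111,0.01],[-0.064,-0.148,0.03],[-0.08,-0.185,0.06],[-0.096,-0.222,0.09],[-0.111,-0.259,0.11],[-0.111,-0.259,0.13]]' --gripper '[0.85,0.85,0.85,0.85,0.85,0.85,0.85,0.85]'

```text
time_s: 14.08
tool_pos: [0.5545, 0.2265, 0.1233]
ee_rot: [0.938, -0.347, 0.001, -0.002]
ft_force: [1.0, -0.8, 1.1]
gripper_width: 0.0723
```

```bash
python3 - <<'E'
from h import *
go((.553,.223,.005),yw=-41);drum()
E
```

```text
shift [0.001  0.0042 0.1183]
yaw -40.59 rz 0.4
14.0833 [0.5545 0.2265 0.1233] [ 1.  -0.8  1.1] 0.0723 tilt [ 0.004  0.003 -1.   ]
drum [[363.0, 203.0, 88], [334.0, 204.0, 49], [362.0, 277.0, 547]]
305 371 488.0 [0.553 0.225 0.02 ]
347 373 717.0 [0.472 0.222 0.02 ]
395 371 771.0 [0.38  0.211 0.02 ]
379 337 630.0 [0.406 0.114 0.02 ]
```

send_rows --rotation '[[0,0,0],[0,0,0],[0,0,0],[0,0,0],[0,0,0],[0,0,0],[0,0,0],[0,0,0]]' --xyz '[[0.001,0.003,0.035],[0.001,0.003,0.065],[0.001,0.003,0.09],[0.001,0.003,0.108],[0.001,0.003,0.115],[0.001,0.003,0.117],[0.001,0.003,0.117],[0.001,0.003,0.117]]' --gripper '[0.85,0.85,0.85,0.85,0.85,0.85,0.85,0.85]'

```text
time_s: 14.8
tool_pos: [0.55, 0.2249, -0.0006]
ee_rot: [0.938, -0.346, -0.003, 0.0]
ft_force: [0.5, 0.4, 0.1]
gripper_width: 0.0725
```

send_rows --rotation '[[0,0,0],[0,0,0],[0,0,0],[0,0,0],[0,0,0],[0,0,0],[0,0,0],[0,0,0]]' --xyz '[[0,0,0],[0,0,0],[0,0,0],[0,0,0],[0,0,0],[0,0,0],[0,0,0],[0,0,0]]' --gripper '[0.3,0.3,0.3,0.3,0.3,0.3,0.3,0.3]'

```text
time_s: 15.47
tool_pos: [0.5514, 0.2251, 0.0017]
ee_rot: [0.938, -0.346, -0.001, -0.001]
ft_force: [-2.0, -1.3, 7.9]
gripper_width: 0.0488
```

send_rows --rotation '[[0,0,0],[0,0,0],[0,0,0],[0,0,0],[0,0,0],[0,0,0],[0,0,0],[0,0,0]]' --xyz '[[0,0,-0.03],[0,0,-0.06],[0,0,-0.1],[0,0,-0.14],[0,0,-0.18],[0,0,-0.21],[0,0,-0.23],[0,0,-0.23]]' --gripper '[0.3,0.3,0.3,0.3,0.3,0.3,0.3,0.3]'

```text
time_s: 16.13
tool_pos: [0.5537, 0.2251, 0.238]
ee_rot: [0.938, -0.346, 0.003, -0.004]
ft_force: [0.4, -0.1, 0.3]
gripper_width: 0.0486
```

```bash
python3 - <<'E'
from h import *
go((.469,-.047,.24),(.469,-.047,.19),yw=-41); drum()
E
```

```text
shift [ 0.1124  0.2618 -0.0042]
shift [0.1122 0.2623 0.0458]
yaw -40.52 rz 0.5
16.1333 [0.5537 0.2251 0.238 ] [ 0.4 -0.1  0.3] 0.0486 tilt [ 0.009  0.005 -1.   ]
drum [[363.0, 203.0, 85], [334.0, 204.0, 44], [362.0, 277.0, 547]]
347 373 717.0 [0.472 0.222 0.02 ]
395 371 771.0 [0.38  0.211 0.02 ]
379 337 630.0 [0.406 0.114 0.02 ]
301 268 387.0 [ 0.594 -0.148  0.02 ]
```

send_rows --rotation '[[0,0,0],[0,0,0],[0,0,0],[0,0,0],[0,0,0],[0,0,0],[0,0,0],[0,0,0]]' --xyz '[[0.016,0.037,0],[0.032,0.074,0],[0.048,0.111,0],[0.064,0.148,0],[0.08,0.185,0],[0.096,0.223,0.01],[0.112,0.262,0.02],[0.112,0.262,0.04]]' --gripper '[0.3,0.3,0.3,0.3,0.3,0.3,0.3,0.3]'

```text
time_s: 16.85
tool_pos: [0.466, -0.0523, 0.1929]
ee_rot: [0.937, -0.349, 0.002, -0.001]
ft_force: [2.1, -0.8, -1.0]
gripper_width: 0.0489
```

```bash
python3 - <<'E'
from h import *
go((.469,-.047,.172),yw=-41)
t=cam("side"); p0=env.get_obs()["tool_pos"]
h=cv2.cvtColor(t["frame"],cv2.COLOR_RGB2HSV); m=cv2.inRange(h,(3,120,80),(28,255,255))[205:240,335:372]
for r in range(205,240,3):
  x=np.nonzero(m[r-205])[0]; print(r,*(x[[0,-1]]+335 if len(x) else ()),end=' | ')
for dx in(0,.0245): print(proj(t,p0+[dx,0,.016]))
E
```

```text
shift [-0.0013 -0.0059  0.0209]
yaw -40.8 rz 0.2
16.85 [ 0.466  -0.0523  0.1929] [ 2.1 -0.8 -1. ] 0.0489 tilt [ 0.005  0.001 -1.   ]
205 335 356 | 208 | 211 | 214 347 360 | 217 344 360 | 220 344 359 | 223 344 359 | 226 345 359 | 229 349 358 | 232 | 235 | 238 | [354.95241353 224.06940509]
[344.06926033 223.62080638]
```

send_rows --rotation '[[0,0,0],[0,0,0],[0,0,0],[0,0,0],[0,0,0],[0,0,0],[0,0,0],[0,0,0]]' --xyz '[[-0.001,-0.006,0.005],[-0.001,-0.006,0.015],[-0.001,-0.006,0.02],[-0.001,-0.006,0.02],[-0.001,-0.006,0.02],[-0.001,-0.006,0.02],[-0.001,-0.006,0.02],[-0.001,-0.006,0.02]]' --gripper '[0.3,0.3,0.3,0.3,0.8,0.8,0.8,0.8]'

```text
time_s: 17.57
tool_pos: [0.4675, -0.044, 0.1684]
ee_rot: [0.937, -0.349, -0.002, -0.002]
ft_force: [-0.6, -0.1, 0.7]
gripper_width: 0.0687
```

send_rows --rotation '[[0,0,0],[0,0,0],[0,0,0],[0,0,0],[0,0,0],[0,0,0],[0,0,0],[0,0,0]]' --xyz '[[0,0,-0.03],[0,0,-0.06],[0,0,-0.08],[0,0,-0.08],[0,0,-0.08],[0,0,-0.08],[0,0,-0.08],[0,0,-0.08]]' --gripper '[0.9,0.95,0.95,0.95,0.95,0.95,0.95,0.95]'

```text
time_s: 18.23
tool_pos: [0.4671, -0.0443, 0.2473]
ee_rot: [0.937, -0.349, -0.003, -0.002]
ft_force: [-1.1, -0.7, 0.8]
gripper_width: 0.0811
```

```bash
python3 - <<'E'
from h import *
go((.406,.1145,.24),(.406,.1145,.015),yw=-41); drum()
t=cam("side"); cv2.imwrite("pics/d4.png",cv2.resize(t["frame"][190:390,280:430,::-1],None,fx=3,fy=3))
E
```

```text
shift [-0.1499 -0.0803  0.0085]
shift [-0.1483 -0.08    0.2335]
yaw -40.8 rz 0.2
18.2333 [ 0.4671 -0.0443  0.2473] [-1.1 -0.7  0.8] 0.0811 tilt [-0.005  0.006 -1.   ]
drum [[361.0, 203.0, 59], [328.0, 204.0, 103], [362.0, 277.0, 548], [331.0, 278.0, 287]]
347 373 717.0 [0.472 0.222 0.02 ]
395 371 771.0 [0.38  0.211 0.02 ]
379 337 630.0 [0.406 0.114 0.02 ]
```

View pics/d4.png

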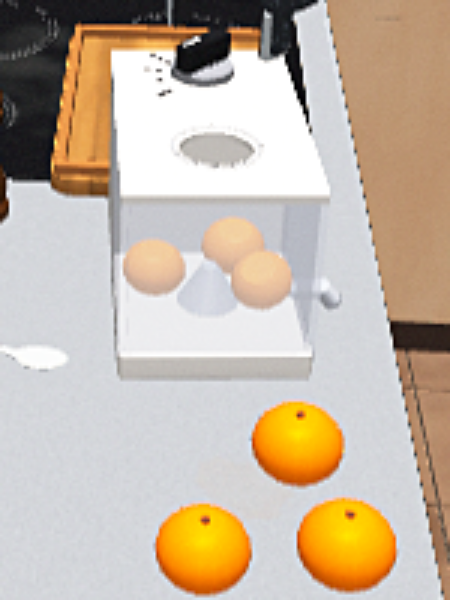

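All three small mandarins are in the drum, at about (155,265), (233,243) and (261,278) in the crop. Now I move the big ones to the board.

send_rows --rotation '[[0,0,0],[0,0,0],[0,0,0],[0,0,0],[0,0,0],[0,0,0],[0,0,0],[0,0,0]]' --xyz '[[-0.03,-0.016,0],[-0.065,-0.035,0],[-0.1,-0.055,0.01],[-0.149,-0.08,0.02],[-0.149,-0.08,0.06],[-0.149,-0.08,0.09],[-0.149,-0.08,0.12],[-0.149,-0.08,0.13]]' --gripper '[0.95,0.95,0.95,0.95,0.95,0.95,0.95,0.95]'

```text
time_s: 19.0
tool_pos: [0.4035, 0.1146, 0.115]
ee_rot: [0.938, -0.348, -0.006, -0.0]
ft_force: [-1.7, -0.2, 0.5]
gripper_width: 0.0813
```

```bash
python3 - <<'E'
from h import *
go((.406,.1145,.006),yw=-41);drum()
E
```

```text
shift [ 0.0032 -0.0019  0.109 ]
yaw -40.72 rz 0.3
19.0 [0.4035 0.1146 0.115 ] [-1.7 -0.2  0.5] 0.0813 tilt [-0.01   0.005 -1.   ]
drum [[330.0, 203.0, 137], [363.0, 203.0, 87], [360.0, 278.0, 290], [331.0, 278.0, 286]]
347 373 717.0 [0.472 0.222 0.02 ]
395 371 771.0 [0.38  0.211 0.02 ]
379 337 630.0 [0.406 0.114 0.02 ]
```

send_rows --rotation '[[0,0,0],[0,0,0],[0,0,0],[0,0,0],[0,0,0],[0,0,0],[0,0,0],[0,0,0]]' --xyz '[[0.003,-0.002,0.03],[0.003,-0.002,0.06],[0.003,-0.002,0.085],[0.003,-0.002,0.1],[0.003,-0.002,0.106],[0.003,-0.002,0.107],[0.003,-0.002,0.107],[0.003,-0.002,0.107]]' --gripper '[0.95,0.95,0.95,0.95,0.95,0.95,0.95,0.95]'

```text
time_s: 19.72
tool_pos: [0.4068, 0.1145, 0.0088]
ee_rot: [0.937, -0.348, -0.005, -0.001]
ft_force: [-0.1, 0.0, 0.8]
gripper_width: 0.0812
```

send_rows --rotation '[[0,0,0],[0,0,0],[0,0,0],[0,0,0],[0,0,0],[0,0,0],[0,0,0],[0,0,0]]' --xyz '[[0,0,0],[0,0,0],[0,0,0],[0,0,0],[0,0,0],[0,0,0],[0,0,0],[0,0,0]]' --gripper '[0.4,0.4,0.4,0.4,0.4,0.4,0.4,0.4]'

```text
time_s: 20.38
tool_pos: [0.4076, 0.1147, 0.0106]
ee_rot: [0.937, -0.348, -0.004, -0.001]
ft_force: [-3.3, -1.1, 14.8]
gripper_width: 0.062
```

send_rows --rotation '[[0,0,0],[0,0,0],[0,0,0],[0,0,0],[0,0,0],[0,0,0],[0,0,0],[0,0,0]]' --xyz '[[0,0,-0.03],[0,0,-0.06],[0,0,-0.1],[0,0,-0.14],[0,0,-0.18],[0,0,-0.22],[0,0,-0.26],[0,0,-0.26]]' --gripper '[0.4,0.4,0.4,0.4,0.4,0.4,0.4,0.4]'

```text
time_s: 21.05
tool_pos: [0.4124, 0.1136, 0.2786]
ee_rot: [0.937, -0.348, 0.003, -0.005]
ft_force: [1.1, -0.2, -1.0]
gripper_width: 0.0615
```

```bash
python3 - <<'E'
from h import *
go((.48,-.5,.27),(.48,-.5,.06),yw=-41); drum()
E
```

```text
shift [0.4517 0.4208 0.0051]
shift [0.4512 0.4231 0.2151]
yaw -40.74 rz 0.3
21.05 [0.4124 0.1136 0.2786] [ 1.1 -0.2 -1. ] 0.0615 tilt [ 0.009  0.007 -1.   ]
drum [[361.0, 203.0, 60], [328.0, 204.0, 106], [362.0, 277.0, 546], [331.0, 278.0, 286]]
347 373 717.0 [0.472 0.222 0.02 ]
395 371 771.0 [0.38  0.211 0.02 ]
384 223 685.0 [ 0.357 -0.439  0.02 ]
```

send_rows --rotation '[[0,0,0],[0,0,0],[0,0,0],[0,0,0],[0,0,0],[0,0,0],[0,0,0],[0,0,0]]' --xyz '[[0.03,0.028,0],[0.06,0.056,0],[0.09,0.084,0],[0.12,0.112,0],[0.15,0.14,0],[0.18,0.168,0],[0.21,0.196,0],[0.24,0.224,0]]' --gripper '[0.4,0.4,0.4,0.4,0.4,0.4,0.4,0.4]'

```text
time_s: 21.77
tool_pos: [0.4457, -0.2145, 0.2715]
ee_rot: [0.937, -0.348, -0.001, -0.004]
ft_force: [2.0, 0.4, -1.3]
gripper_width: 0.0615
```

```bash
python3 - <<'E'
from h import *
go((.49,-.5,.27),(.49,-.5,.06),yw=-41)
E
```

```text
shift [ 0.22    0.1873 -0.0006]
shift [0.2208 0.1887 0.2094]
yaw -40.76 rz 0.2
21.7667 [ 0.4457 -0.2145  0.2715] [ 2.   0.4 -1.3] 0.0615 tilt [ 0.001  0.008 -1.   ]
```

send_rows --rotation '[[0,0,0],[0,0,0],[0,0,0],[0,0,0],[0,0,0],[0,0,0],[0,0,0],[0,0,0]]' --xyz '[[0.03,0.026,0],[0.06,0.051,0],[0.09,0.077,0.01],[0.12,0.103,0.03],[0.15,0.128,0.06],[0.18,0.154,0.09],[0.22,0.188,0.12],[0.22,0.188,0.15]]' --gripper '[0.4,0.4,0.4,0.4,0.4,0.4,0.4,0.4]'

```text
time_s: 22.43
tool_pos: [0.4882, -0.494, 0.1327]
ee_rot: [0.937, -0.349, 0.0, -0.003]
ft_force: [0.1, -0.5, -0.8]
gripper_width: 0.0617
```

```bash
python3 - <<'E'
from h import *
go((.49,-.5,.043),yw=-41)
E
```

```text
shift [0.0054 0.0039 0.0897]
yaw -40.85 rz 0.2
22.4333 [ 0.4882 -0.494   0.1327] [ 0.1 -0.5 -0.8] 0.0617 tilt [ 0.003  0.005 -1.   ]
```

send_rows --rotation '[[0,0,0],[0,0,0],[0,0,0],[0,0,0],[0,0,0],[0,0,0],[0,0,0],[0,0,0]]' --xyz '[[0.005,0.004,0.025],[0.005,0.004,0.05],[0.005,0.004,0.065],[0.005,0.004,0.077],[0.005,0.004,0.084],[0.005,0.004,0.088],[0.005,0.004,0.088],[0.005,0.004,0.088]]' --gripper '[0.4,0.4,0.4,0.4,0.4,0.4,0.4,0.4]'

```text
time_s: 23.1
tool_pos: [0.49, -0.5001, 0.0457]
ee_rot: [0.937, -0.349, 0.001, -0.002]
ft_force: [0.1, -0.1, -0.5]
gripper_width: 0.0613
```

send_rows --rotation '[[0,0,0],[0,0,0],[0,0,0],[0,0,0],[0,0,0],[0,0,0],[0,0,0],[0,0,0]]' --xyz '[[0,0,0],[0,0,0],[0,0,0],[0,0,0],[0,0,0],[0,0,-0.03],[0,0,-0.065],[0,0,-0.1]]' --gripper '[0.8,0.9,0.95,0.95,0.95,0.95,0.95,0.95]'

```text
time_s: 23.77
tool_pos: [0.4892, -0.5, 0.146]
ee_rot: [0.937, -0.349, 0.0, -0.003]
ft_force: [-0.2, -0.2, 0.2]
gripper_width: 0.0812
```

```bash
python3 - <<'E'
from h import *
go((.472,.222,.27),(.472,.222,.06),yw=-41); drum()
t=cam("top")
for u,v,a,r in oranges(t): print("top",u,v,a,onz(t,u,v,.055).round(3))
E
```

```text
shift [-0.4853 -0.5357 -0.12  ]
shift [-0.4849 -0.5345  0.09  ]
yaw -40.84 rz 0.2
23.7667 [ 0.4892 -0.5     0.146 ] [-0.2 -0.2  0.2] 0.0812 tilt [ 0.002  0.006 -1.   ]
drum [[363.0, 203.0, 83], [326.0, 204.0, 76], [362.0, 277.0, 548], [331.0, 278.0, 287]]
347 373 717.0 [0.472 0.222 0.02 ]
395 371 771.0 [0.38  0.211 0.02 ]
top 183.7632743362832 334.1438053097345 452.0 [0.382 0.204 0.055]
top 181.26289926289925 293.55282555282554 407.0 [0.472 0.214 0.055]
top 497.10505836575874 287.1906614785992 257.0 [ 0.5   -0.492  0.055]
```

send_rows --rotation '[[0,0,0],[0,0,0],[0,0,0],[0,0,0],[0,0,0],[0,0,0],[0,0,0],[0,0,0]]' --xyz '[[0,0,-0.04],[0,0,-0.08],[-0.025,-0.028,-0.1],[-0.05,-0.055,-0.12],[-0.077,-0.085,-0.12],[-0.104,-0.115,-0.12],[-0.131,-0.145,-0.12],[-0.158,-0.175,-0.12]]' --gripper '[0.95,0.95,0.95,0.95,0.95,0.95,0.95,0.95]'

```text
time_s: 24.53
tool_pos: [0.4847, -0.2647, 0.272]
ee_rot: [0.937, -0.349, 0.007, 0.001]
ft_force: [1.5, -0.6, 0.4]
gripper_width: 0.0813
```

send_rows --rotation '[[0,0,0],[0,0,0],[0,0,0],[0,0,0],[0,0,0],[0,0,0],[0,0,0],[0,0,0]]' --xyz '[[-0.027,-0.03,0],[-0.054,-0.06,0],[-0.081,-0.09,0],[-0.108,-0.12,0],[-0.135,-0.15,0],[-0.162,-0.18,0],[-0.189,-0.21,0],[-0.216,-0.24,0]]' --gripper '[0.95,0.95,0.95,0.95,0.95,0.95,0.95,0.95]'

```text
time_s: 25.2
tool_pos: [0.4777, 0.06, 0.2698]
ee_rot: [0.937, -0.349, 0.007, 0.001]
ft_force: [0.6, 0.5, -0.5]
gripper_width: 0.0811
```

```bash
python3 - <<'E'
from h import *
go((.472,.2225,.27),(.472,.2225,.06),yw=-41); drum()
E
```

```text
shift [-0.1106 -0.1191 -0.0014]
shift [-0.1136 -0.1185  0.2086]
yaw -40.86 rz 0.1
25.2 [0.4777 0.06   0.2698] [ 0.6  0.5 -0.5] 0.0811 tilt [ 0.013 -0.007 -1.   ]
drum [[360.0, 203.0, 49], [323.0, 204.0, 56], [362.0, 277.0, 547], [331.0, 278.0, 286]]
347 373 717.0 [0.472 0.222 0.02 ]
395 371 771.0 [0.38  0.211 0.02 ]
```

send_rows --rotation '[[0,0,0],[0,-0.4,0],[-0.2,-0.8,0],[-0.2,-0.8,0],[-0.2,-0.8,0],[-0.2,-0.8,0],[-0.2,-0.8,0],[-0.2,-0.8,0]]' --xyz '[[-0.028,-0.03,0.005],[-0.056,-0.06,0.015],[-0.084,-0.09,0.03],[-0.113,-0.119,0.06],[-0.113,-0.119,0.095],[-0.113,-0.119,0.13],[-0.113,-0.119,0.16],[-0.113,-0.119,0.17]]' --gripper '[0.95,0.95,0.95,0.95,0.95,0.95,0.95,0.95]'

```text
time_s: 25.92
tool_pos: [0.4679, 0.2295, 0.0948]
ee_rot: [0.938, -0.346, -0.004, 0.001]
ft_force: [-1.6, -0.6, -0.9]
gripper_width: 0.0811
```

```bash
python3 - <<'E'
from h import *
go((.472,.2225,.005),yw=-41)
E
```

```text
shift [0.0084 0.0023 0.0898]
yaw -40.53 rz 0.5
25.9167 [0.4679 0.2295 0.0948] [-1.6 -0.6 -0.9] 0.0811 tilt [-0.008  0.002 -1.   ]
```

send_rows --rotation '[[0,0,0],[0,0,0],[0,0,0],[0,0,0],[0,0,0],[0,0,0],[0,0,0],[0,0,0]]' --xyz '[[0.008,0.002,0.01],[0.008,0.002,0.03],[0.008,0.002,0.055],[0.008,0.002,0.075],[0.008,0.002,0.085],[0.008,0.002,0.088],[0.008,0.002,0.088],[0.008,0.002,0.088]]' --gripper '[0.95,0.95,0.95,0.95,0.95,0.95,0.95,0.95]'

```text
time_s: 26.58
tool_pos: [0.473, 0.2231, 0.008]
ee_rot: [0.938, -0.346, -0.003, -0.0]
ft_force: [0.6, -1.3, 0.6]
gripper_width: 0.0806
```

send_rows --rotation '[[0,0,0],[0,0,0],[0,0,0],[0,0,0],[0,0,0],[0,0,0],[0,0,0],[0,0,0]]' --xyz '[[0,0,0],[0,0,0],[0,0,0],[0,0,0],[0,0,0],[0,0,0],[0,0,0],[0,0,0]]' --gripper '[0.4,0.4,0.4,0.4,0.4,0.4,0.4,0.4]'

```text
time_s: 27.25
tool_pos: [0.474, 0.2235, 0.0102]
ee_rot: [0.938, -0.346, -0.002, -0.001]
ft_force: [-3.0, -0.5, 11.3]
gripper_width: 0.0588
```

send_rows --rotation '[[0,0,0],[0,0,0],[0,0,0],[0,0,0],[0,0,0],[0,0,0],[0,0,0],[0,0,0]]' --xyz '[[0,0,-0.03],[0,0,-0.06],[0,0,-0.1],[0,0,-0.14],[0,0,-0.18],[0,0,-0.22],[0,0,-0.26],[0,0,-0.26]]' --gripper '[0.4,0.4,0.4,0.4,0.4,0.4,0.4,0.4]'

```text
time_s: 27.92
tool_pos: [0.4777, 0.2237, 0.2795]
ee_rot: [0.938, -0.346, 0.005, -0.006]
ft_force: [1.4, -0.4, -1.6]
gripper_width: 0.0589
```

```bash
python3 - <<'E'
from h import *
go((.49,-.405,.27),yw=-41); drum()
E
```

```text
shift [0.4177 0.4701 0.0047]
yaw -40.51 rz 0.5
27.9167 [0.4777 0.2237 0.2795] [ 1.4 -0.4 -1.6] 0.0589 tilt [ 0.013  0.008 -1.   ]
drum [[362.0, 278.0, 519], [331.0, 278.0, 286]]
395 371 771.0 [0.38  0.211 0.02 ]
349 250 730.0 [ 0.468 -0.254  0.02 ]
```

send_rows --rotation '[[0,0,0],[0,0,0],[0,0,0],[0,0,0],[0,0,0],[0,0,0],[0,0,0],[0,0,0]]' --xyz '[[0.027,0.0305,0],[0.054,0.061,0],[0.081,0.0915,0],[0.108,0.122,0],[0.135,0.1525,0],[0.162,0.183,0],[0.189,0.2135,0],[0.216,0.244,0]]' --gripper '[0.4,0.4,0.4,0.4,0.4,0.4,0.4,0.4]'

```text
time_s: 28.63
tool_pos: [0.4811, -0.1042, 0.2725]
ee_rot: [0.938, -0.346, 0.002, -0.004]
ft_force: [0.5, -0.0, -1.4]
gripper_width: 0.0586
```

send_rows --rotation '[[0,0,0],[0,0,0],[0,0,0],[0,0,0],[0,0,0],[0,0,0],[0,0,0],[0,0,0]]' --xyz '[[0.027,0.0305,0],[0.054,0.061,0],[0.081,0.0915,0],[0.108,0.122,0],[0.135,0.1525,0],[0.162,0.183,0],[0.189,0.2135,0],[0.189,0.2135,0]]' --gripper '[0.4,0.4,0.4,0.4,0.4,0.4,0.4,0.4]'

```text
time_s: 29.3
tool_pos: [0.4842, -0.3959, 0.2673]
ee_rot: [0.937, -0.349, 0.0, -0.003]
ft_force: [-0.9, 1.9, -2.2]
gripper_width: 0.0585
```

```bash
python3 - <<'E'
from h import *
go((.49,-.405,.1),(.49,-.405,.043),yw=-41)
E
```

```text
shift [0.0107 0.0042 0.1673]
shift [0.0108 0.0046 0.2243]
yaw -40.83 rz 0.2
29.3 [ 0.4842 -0.3959  0.2673] [-0.9  1.9 -2.2] 0.0585 tilt [ 0.003  0.006 -1.   ]
```

send_rows --rotation '[[0,0,0],[0,0,0],[0,0,0],[0,0,0],[0,0,0],[0,0,0],[0,0,0],[0,0,0]]' --xyz '[[0.01,0.004,0.035],[0.01,0.004,0.075],[0.01,0.004,0.115],[0.01,0.004,0.15],[0.01,0.004,0.18],[0.01,0.004,0.2],[0.01,0.004,0.21],[0.01,0.004,0.212]]' --gripper '[0.4,0.4,0.4,0.4,0.4,0.4,0.4,0.4]'

```text
time_s: 29.97
tool_pos: [0.4883, -0.4026, 0.0522]
ee_rot: [0.937, -0.349, -0.002, -0.005]
ft_force: [0.1, 0.2, -1.1]
gripper_width: 0.0586
```

```bash
python3 - <<'E'
from h import *
go((.49,-.405,.043),yw=-41)
E
```

```text
shift [0.0029 0.0008 0.0092]
yaw -40.83 rz 0.2
29.9667 [ 0.4883 -0.4026  0.0522] [ 0.1  0.2 -1.1] 0.0586 tilt [-0.001  0.011 -1.   ]
```

send_rows --rotation '[[0,0,0],[0,0,0],[0,0,0],[0,0,0],[0,0,0],[0,0,0],[0,0,0],[0,0,0]]' --xyz '[[0.002,0.001,0.005],[0.002,0.001,0.009],[0.002,0.001,0.01],[0.002,0.001,0.01],[0.002,0.001,0.01],[0.002,0.001,0.01],[0.002,0.001,0.01],[0.002,0.001,0.01]]' --gripper '[0.4,0.4,0.4,0.4,0.8,0.9,0.95,0.95]'

```text
time_s: 30.63
tool_pos: [0.4894, -0.4048, 0.0428]
ee_rot: [0.937, -0.349, -0.002, -0.005]
ft_force: [0.5, -0.2, 1.0]
gripper_width: 0.0811
```

send_rows --rotation '[[0,0,0],[0,0,0],[0,0,0],[0,0,0],[0,0,0],[0,0,0],[0,0,0],[0,0,0]]' --xyz '[[0,0,0],[0,0,-0.03],[0,0,-0.065],[0,0,-0.1],[0,0,-0.14],[0,0,-0.18],[0,0,-0.22],[0,0,-0.225]]' --gripper '[0.95,0.95,0.95,0.95,0.95,0.95,0.95,0.95]'

```text
time_s: 31.3
tool_pos: [0.4913, -0.4088, 0.2769]
ee_rot: [0.937, -0.349, 0.005, -0.001]
ft_force: [1.0, -0.5, 0.6]
gripper_width: 0.0811
```

```bash
python3 - <<'E'
from h import *
go((.38,.212,.27),yw=-41); drum()
E
```

```text
shift [-0.4901 -0.397   0.0054]
yaw -40.83 rz 0.2
31.3 [ 0.4913 -0.4088  0.2769] [ 1.  -0.5  0.6] 0.0811 tilt [ 0.009 -0.001 -1.   ]
drum [[363.0, 203.0, 81], [326.0, 204.0, 76], [362.0, 277.0, 545], [331.0, 278.0, 287]]
395 371 771.0 [0.38  0.211 0.02 ]
```

send_rows --rotation '[[0,0,0],[0,0,0],[0,0,0],[0,0,0],[0,0,0],[0,0,0],[0,0,0],[0,0,0]]' --xyz '[[-0.031,-0.025,0],[-0.062,-0.05,0],[-0.093,-0.075,0],[-0.124,-0.1,0],[-0.155,-0.125,0],[-0.186,-0.15,0],[-0.217,-0.176,0],[-0.248,-0.201,0]]' --gripper '[0.95,0.95,0.95,0.95,0.95,0.95,0.95,0.95]'

```text
time_s: 32.02
tool_pos: [0.4334, -0.0922, 0.2731]
ee_rot: [0.937, -0.349, 0.002, -0.002]
ft_force: [1.3, 0.7, 0.3]
gripper_width: 0.081
```

send_rows --rotation '[[0,0,0],[0,0,0],[0,0,0],[0,0,0],[0,0,0],[0,0,0],[0,0,0],[0,0,0]]' --xyz '[[-0.031,-0.025,0],[-0.062,-0.05,0],[-0.093,-0.075,0],[-0.124,-0.1,0],[-0.155,-0.125,0],[-0.186,-0.15,0],[-0.217,-0.176,0],[-0.217,-0.176,0]]' --gripper '[0.95,0.95,0.95,0.95,0.95,0.95,0.95,0.95]'

```text
time_s: 32.68
tool_pos: [0.3818, 0.1886, 0.2724]
ee_rot: [0.938, -0.346, 0.001, -0.003]
ft_force: [-1.3, -1.0, 0.1]
gripper_width: 0.081
```

```bash
python3 - <<'E'
from h import *
go((.38,.2115,.04),(.38,.2115,.007),yw=-41); drum()
t=cam("top")
for u,v,a,r in oranges(t): print("top",u,v,a,onz(t,u,v,.055).round(3),onz(t,u,v,.02).round(3))
E
```

```text
shift [-0.0162 -0.0149  0.2325]
shift [-0.0162 -0.0147  0.2655]
yaw -40.45 rz 0.6
32.6833 [0.3818 0.1886 0.2724] [-1.3 -1.   0.1] 0.081 tilt [ 0.004  0.005 -1.   ]
drum [[363.0, 203.0, 89], [326.0, 204.0, 81], [362.0, 277.0, 544], [331.0, 278.0, 286]]
395 371 771.0 [0.38  0.211 0.02 ]
top 184.43734643734643 334.987714987715 407.0 [0.38  0.203 0.055] [0.379 0.211 0.02 ]
top 458.66132264529057 291.82965931863725 499.0 [ 0.488 -0.406  0.055] [ 0.489 -0.414  0.02 ]
top 501.0126126126126 291.5855855855856 555.0 [ 0.49  -0.5    0.055] [ 0.492 -0.511  0.02 ]
```

Two big ones sit on the board, at (0.49,-0.41) and (0.49,-0.50). One is left to move.

send_rows --rotation '[[0,0,0],[0,0,0],[0,0,0],[0,0,0],[0,0,0],[0,0,0],[0,0,0],[0,0,0]]' --xyz '[[-0.016,-0.015,0.03],[-0.016,-0.015,0.07],[-0.016,-0.015,0.11],[-0.016,-0.015,0.145],[-0.016,-0.015,0.175],[-0.016,-0.015,0.195],[-0.016,-0.015,0.205],[-0.016,-0.015,0.205]]' --gripper '[0.95,0.95,0.95,0.95,0.95,0.95,0.95,0.95]'

```text
time_s: 33.45
tool_pos: [0.3802, 0.204, 0.0648]
ee_rot: [0.937, -0.348, -0.001, 0.001]
ft_force: [-0.6, -1.3, 0.2]
gripper_width: 0.081
```

```bash
python3 - <<'E'
from h import *
go((.38,.2115,.007),yw=-41)
E
```

```text
shift [-0.005  -0.0057  0.0578]
yaw -40.75 rz 0.3
33.45 [0.3802 0.204  0.0648] [-0.6 -1.3  0.2] 0.081 tilt [-0.002 -0.001 -1.   ]
```

send_rows --rotation '[[0,0,0],[0,0,0],[0,0,0],[0,0,0],[0,0,0],[0,0,0],[0,0,0],[0,0,0]]' --xyz '[[-0.005,-0.006,0],[-0.005,-0.006,0],[-0.005,-0.006,0.015],[-0.005,-0.006,0.03],[-0.005,-0.006,0.045],[-0.005,-0.006,0.055],[-0.005,-0.006,0.057],[-0.005,-0.006,0.057]]' --gripper '[1,1,1,1,1,1,1,1]'

```text
time_s: 34.12
tool_pos: [0.3805, 0.2118, 0.0081]
ee_rot: [0.937, -0.348, -0.001, 0.001]
ft_force: [0.2, -1.3, 0.2]
gripper_width: 0.0853
```

send_rows --rotation '[[0,0,0],[0,0,0],[0,0,0],[0,0,0],[0,0,0],[0,0,0],[0,0,0],[0,0,0]]' --xyz '[[0,0,0],[0,0,0],[0,0,0],[0,0,0],[0,0,0],[0,0,0],[0,0,0],[0,0,0]]' --gripper '[0.4,0.4,0.4,0.4,0.4,0.4,0.4,0.4]'

```text
time_s: 34.78
tool_pos: [0.3812, 0.2121, 0.0097]
ee_rot: [0.937, -0.348, 0.0, -0.0]
ft_force: [-2.3, -0.9, 12.2]
gripper_width: 0.0606
```

send_rows --rotation '[[0,0,0],[0,0,0],[0,0,0],[0,0,0],[0,0,0],[0,0,0],[0,0,0],[0,0,0]]' --xyz '[[0,0,-0.03],[0,0,-0.06],[0,0,-0.1],[0,0,-0.14],[0,0,-0.18],[0,0,-0.22],[0,0,-0.26],[0,0,-0.26]]' --gripper '[0.4,0.4,0.4,0.4,0.4,0.4,0.4,0.4]'

```text
time_s: 35.45
tool_pos: [0.3839, 0.2131, 0.2779]
ee_rot: [0.937, -0.348, 0.006, -0.005]
ft_force: [1.2, 0.4, -1.3]
gripper_width: 0.0606
```

```bash
python3 - <<'E'
from h import *
go((.49,-.32,.27),yw=-41); drum()
E
```

```text
shift [0.4282 0.3348 0.0068]
yaw -40.74 rz 0.3
35.45 [0.3839 0.2131 0.2779] [ 1.2  0.4 -1.3] 0.0606 tilt [ 0.015  0.005 -1.   ]
drum [[363.0, 203.0, 87], [326.0, 204.0, 81], [362.0, 277.0, 544], [331.0, 278.0, 285]]
406 250 863.0 [ 0.307 -0.269  0.02 ]
```

send_rows --rotation '[[0,0,0],[0,0,0],[0,0,0],[0,0,0],[0,0,0],[0,0,0],[0,0,0],[0,0,0]]' --xyz '[[0.031,0.024,0],[0.062,0.048,0],[0.093,0.073,0],[0.124,0.097,0],[0.155,0.121,0],[0.186,0.145,0],[0.217,0.17,0],[0.248,0.194,0]]' --gripper '[0.4,0.4,0.4,0.4,0.4,0.4,0.4,0.4]'

```text
time_s: 36.17
tool_pos: [0.443, -0.098, 0.2724]
ee_rot: [0.937, -0.348, 0.003, -0.003]
ft_force: [1.8, -0.3, -1.7]
gripper_width: 0.0608
```

send_rows --rotation '[[0,0,0],[0,0,0],[0,0,0],[0,0,0],[0,0,0],[0,0,0],[0,0,0],[0,0,0]]' --xyz '[[0.031,0.024,0],[0.062,0.048,0],[0.093,0.073,0],[0.124,0.097,0],[0.155,0.121,0],[0.17,0.133,0],[0.17,0.133,0],[0.17,0.133,0]]' --gripper '[0.4,0.4,0.4,0.4,0.4,0.4,0.4,0.4]'

```text
time_s: 36.83
tool_pos: [0.4841, -0.31, 0.2696]
ee_rot: [0.937, -0.349, 0.001, -0.004]
ft_force: [0.2, -0.1, -2.0]
gripper_width: 0.0608
```

```bash
python3 - <<'E'
from h import *
go((.49,-.32,.1),(.49,-.32,.043),yw=-41)
E
```

```text
shift [0.0111 0.0052 0.1696]
shift [0.0112 0.0057 0.2265]
yaw -40.86 rz 0.1
36.8333 [ 0.4841 -0.31    0.2696] [ 0.2 -0.1 -2. ] 0.0608 tilt [ 0.005  0.007 -1.   ]
```

send_rows --rotation '[[0,0,0],[0,0,0],[0,0,0],[0,0,0],[0,0,0],[0,0,0],[0,0,0],[0,0,0]]' --xyz '[[0.011,0.005,0.035],[0.011,0.005,0.075],[0.011,0.005,0.115],[0.011,0.005,0.15],[0.011,0.005,0.18],[0.011,0.005,0.2],[0.011,0.005,0.212],[0.011,0.005,0.214]]' --gripper '[0.4,0.4,0.4,0.4,0.4,0.4,0.4,0.4]'

```text
time_s: 37.5
tool_pos: [0.4885, -0.3164, 0.0526]
ee_rot: [0.937, -0.348, -0.002, -0.006]
ft_force: [0.3, 0.0, -1.6]
gripper_width: 0.0605
```

```bash
python3 - <<'E'
from h import *
go((.49,-.32,.042),yw=-41)
E
```

```text
shift [0.0036 0.0019 0.0105]
yaw -40.78 rz 0.2
37.5 [ 0.4885 -0.3164  0.0526] [ 0.3  0.  -1.6] 0.0605 tilt [ 0.     0.012 -1.   ]
```

send_rows --rotation '[[0,0,0],[0,0,0],[0,0,0],[0,0,0],[0,0,0],[0,0,0],[0,0,0],[0,0,0]]' --xyz '[[0.003,0.002,0.005],[0.003,0.002,0.009],[0.003,0.002,0.01],[0.003,0.002,0.01],[0.003,0.002,0.01],[0.003,0.002,0.01],[0.003,0.002,0.01],[0.003,0.002,0.01]]' --gripper '[0.4,0.4,0.4,0.4,0.8,0.9,0.95,0.95]'

```text
time_s: 38.17
tool_pos: [0.4897, -0.32, 0.0431]
ee_rot: [0.937, -0.348, -0.001, -0.005]
ft_force: [-0.1, -0.5, 0.3]
gripper_width: 0.0816
```

send_rows --rotation '[[0,0,0],[0,0,0],[0,0,0],[0,0,0],[0,0,0],[0,0,0],[0,0,0],[0,0,0]]' --xyz '[[0,0,0],[0,0,-0.03],[0,0,-0.065],[0,0,-0.1],[0,0,-0.14],[0,0,-0.18],[0,0,-0.22],[0,0,-0.23]]' --gripper '[0.95,0.95,0.95,0.95,0.95,0.95,0.95,0.95]'

```text
time_s: 38.83
tool_pos: [0.4911, -0.324, 0.2807]
ee_rot: [0.937, -0.348, 0.004, -0.003]
ft_force: [0.6, 1.0, 0.3]
gripper_width: 0.0813
```

```bash
python3 - <<'E'
from h import *
go((.478,-.1725,.28),yw=-41); drum()
E
```

```text
shift [-0.1089 -0.1061  0.0011]
yaw -40.79 rz 0.2
38.8333 [ 0.4911 -0.324   0.2807] [0.6 1.  0.3] 0.0813 tilt [ 0.01   0.003 -1.   ]
drum [[363.0, 203.0, 83], [326.0, 204.0, 77], [362.0, 277.0, 545], [331.0, 278.0, 287]]
```

send_rows --rotation '[[0,0,0],[0,0,0],[0,0,0],[0,0,0],[0,0,0],[0,0,0],[0,0,0],[0,0,0]]' --xyz '[[-0.036,-0.005,0],[-0.072,-0.01,0],[-0.108,-0.015,0],[-0.144,-0.02,0],[-0.18,-0.026,0],[-0.198,-0.029,0],[-0.198,-0.029,0],[-0.198,-0.029,0]]' --gripper '[1,1,1,1,1,1,1,1]'

```text
time_s: 39.55
tool_pos: [0.3598, -0.1722, 0.2789]
ee_rot: [0.937, -0.348, 0.004, -0.003]
ft_force: [-0.8, -0.2, -0.7]
gripper_width: 0.085
```

```bash
python3 - <<'E'
from h import *
go((.478,-.1725,.28),(.478,-.1725,.187),yw=-41)
t=cam("top"); cv2.imwrite("pics/v1.png",cv2.resize(t["frame"][170:350,160:550,::-1],None,fx=2,fy=2,interpolation=cv2.INTER_CUBIC))
for u,v,a,r in oranges(t): print("top",u,v,a,onz(t,u,v,.055).round(3))
E
```

```text
shift [ 0.0898 -0.0769  0.0001]
shift [ 0.0893 -0.0761  0.0931]
yaw -40.75 rz 0.2
39.55 [ 0.3598 -0.1722  0.2789] [-0.8 -0.2 -0.7] 0.085 tilt [ 0.01   0.003 -1.   ]
top 458.63380281690144 291.7364185110664 497.0 [ 0.488 -0.406  0.055]
top 500.9493670886076 291.6094032549729 553.0 [ 0.49  -0.5    0.055]
top 420.1257142857143 290.47238095238095 525.0 [ 0.489 -0.32   0.055]
```

View pics/v1.png

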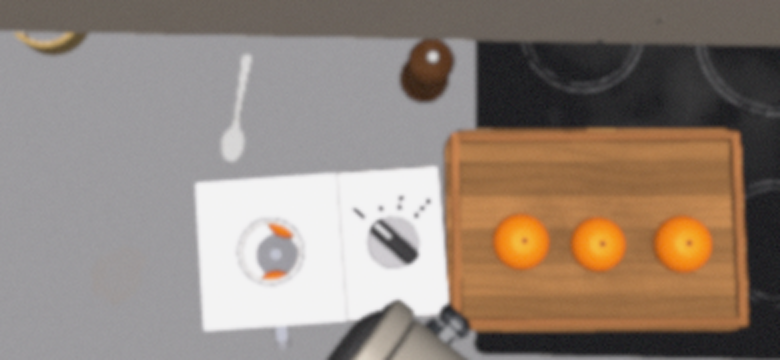

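Checks: the three big ones are on the board, two oranges show through the mouth, the mouth itself is free, and the selector is at the dash. The bystanders have not moved. Now I turn the selector to two dots.

send_rows --rotation '[[0,0,0],[0.2,-0.5,0],[0.2,-0.5,0],[0.2,-0.5,0],[0.2,-0.5,0],[0.2,-0.5,0],[0.2,-0.5,0],[0.2,-0.5,0]]' --xyz '[[0.028,-0.024,0],[0.056,-0.048,0],[0.09,-0.077,0],[0.09,-0.077,0],[0.09,-0.077,0.03],[0.09,-0.077,0.055],[0.09,-0.077,0.07],[0.09,-0.077,0.07]]' --gripper '[1,1,1,1,1,1,1,1]'

```text
time_s: 40.27
tool_pos: [0.4783, -0.1729, 0.2057]
ee_rot: [0.937, -0.349, -0.003, -0.007]
ft_force: [0.4, -0.1, 0.3]
gripper_width: 0.0851
```

```bash
python3 - <<'E'
from h import *
go((.479,-.1725,.187),yw=-41)
E
```

```text
shift [ 0.0005 -0.0006  0.0187]
yaw -40.8 rz 0.2
40.2667 [ 0.4783 -0.1729  0.2057] [ 0.4 -0.1  0.3] 0.0851 tilt [-0.001  0.015 -1.   ]
```

send_rows --rotation '[[-0.6,0.6,0],[-0.6,0.6,0],[-0.6,0.6,0],[-0.6,0.6,0],[-0.6,0.6,0],[-0.6,0.6,0],[-0.6,0.6,0],[-0.6,0.6,0]]' --xyz '[[0,0,0.01],[0,0,0.018],[0,0,0.018],[0,0,0.018],[0,0,0.018],[0,0,0.018],[0,0,0.018],[0,0,0.018]]' --gripper '[1,1,0.6,0.1,0.1,0.1,0.1,0.1]'

```text
time_s: 40.93
tool_pos: [0.4788, -0.1731, 0.1886]
ee_rot: [0.937, -0.349, 0.001, 0.0]
ft_force: [-2.7, 1.6, 0.3]
gripper_width: 0.0155
```

send_rows --rotation '[[0,0,0],[0,0,0],[0,0,5],[0,0,10],[0,0,15],[0,0,20],[0,0,25],[0,0,30]]' --xyz '[[0,0,0],[0,0,0],[0,0,0],[0,0,0],[0,0,0],[0,0,0],[0,0,0],[0,0,0]]' --gripper '[0.1,0.1,0.1,0.1,0.1,0.1,0.1,0.1]'

```text
time_s: 41.6
tool_pos: [0.4784, -0.1725, 0.1886]
ee_rot: [0.814, -0.581, 0.0, -0.0]
ft_force: [-0.5, 2.9, 1.8]
gripper_width: 0.0156
```

```bash
python3 - <<'E'
from h import *
go((.479,-.1725,.187),yw=-101)
E
```

```text
shift [ 0.0002 -0.0006  0.0016]
yaw -71.05 rz 30.0
41.6 [ 0.4784 -0.1725  0.1886] [-0.5  2.9  1.8] 0.0156 tilt [ 0.001  0.    -1.   ]
```

send_rows --rotation '[[0,0,5],[0,0,10],[0,0,15],[0,0,20],[0,0,25],[0,0,30],[0,0,30],[0,0,30]]' --xyz '[[0,0,0],[0,0,0],[0,0,0],[0,0,0],[0,0,0],[0,0,0],[0,0,0],[0,0,0]]' --gripper '[0.1,0.1,0.1,0.1,0.1,0.1,0.1,0.1]'

```text
time_s: 42.27
tool_pos: [0.4783, -0.1717, 0.1886]
ee_rot: [-0.637, 0.771, 0.001, 0.001]
ft_force: [0.3, 4.1, 1.1]
gripper_width: 0.0155
```

send_rows --rotation '[[0,0,0],[0,0,0],[0,0,0],[0,0,0],[0,0,0],[0,0,0],[0,0,0],[0,0,0]]' --xyz '[[0,0,0],[0,0,0],[0,0,0],[0,0,0],[0,0,-0.03],[0,0,-0.06],[0,0,-0.09],[0,0,-0.11]]' --gripper '[1,1,1,1,1,1,1,1]'

```text
time_s: 42.93
tool_pos: [0.4788, -0.1724, 0.3016]
ee_rot: [-0.637, 0.771, -0.001, 0.001]
ft_force: [-0.4, -0.1, -0.1]
gripper_width: 0.0858
```

```bash
python3 - <<'E'
from h import *
go((.36,-.1725,.3),yw=-101)
E
```

```text
shift [0.0225 0.1166 0.0012]
yaw -100.87 rz 0.1
42.9333 [ 0.4788 -0.1724  0.3016] [-0.4 -0.1 -0.1] 0.0858 tilt [ 0.004 -0.    -1.   ]
```

send_rows --rotation '[[0,0,0],[0,0,0],[0,0,0],[0,0,0],[0,0,0],[0,0,0],[0,0,0],[0,0,0]]' --xyz '[[0.007,0.035,0],[0.014,0.07,0],[0.022,0.11,0],[0.022,0.117,0],[0.022,0.117,0],[0.022,0.117,0],[0.022,0.117,0],[0.022,0.117,0]]' --gripper '[1,1,1,1,1,1,1,1]'

```text
time_s: 43.6
tool_pos: [0.3608, -0.1722, 0.3011]
ee_rot: [-0.637, 0.771, -0.001, 0.001]
ft_force: [-0.1, -1.4, -0.6]
gripper_width: 0.0851
```

```bash
python3 - <<'E'
from h import *
go((.36,-.1725,.3)); drum()
t=cam("top"); s=cam("side")
for u,v,a,r in oranges(t): print("top",u,v,a,onz(t,u,v,.055).round(3))
a=cv2.resize(t["frame"][230:345,250:390,::-1],None,fx=3,fy=3,interpolation=cv2.INTER_CUBIC)
b=cv2.resize(s["frame"][190:340,300:420,::-1],None,fx=3,fy=3,interpolation=cv2.INTER_CUBIC)
f=np.zeros((450,780,3),np.uint8); f[:345,:420]=a; f[:,420:]=b; cv2.imwrite("pics/v2.png",f)
E
```

```text
shift [0.0004 0.0007 0.0011]
yaw -100.83 
43.6 [ 0.3608 -0.1722  0.3011] [-0.1 -1.4 -0.6] 0.0851 tilt [ 0.004 -0.    -1.   ]
drum [[363.0, 203.0, 81], [325.0, 204.0, 75], [362.0, 277.0, 545], [331.0, 278.0, 288]]
top 458.5370741482966 291.7875751503006 499.0 [ 0.488 -0.406  0.055]
top 500.8944543828265 291.6887298747764 559.0 [ 0.49  -0.5    0.055]
top 420.15900383141764 290.49808429118775 522.0 [ 0.489 -0.321  0.055]
```

View pics/v2.png

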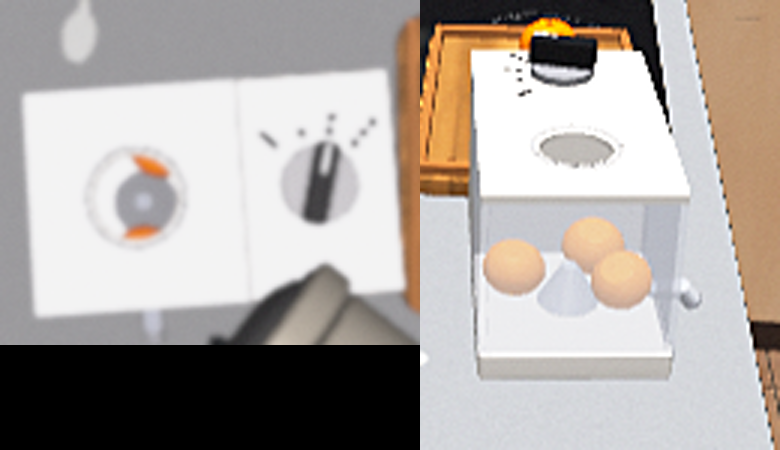

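The knob at (320,180) points at the two-dot mark. Three mandarins are in the drum and three on the board, and the gripper is clear of everything.

```bash
python3 -c "
from workcell import env; print(env.finish_job())"
```

```text
the job is handed in; nothing more can be done
None
```

I turned the selector from one dot to off and dropped the three small mandarins through the mouth into the drum. The three big ones went onto the board, and then I set the selector to two dots. The job was handed in at about 44 s of the 210 s.

**Last checks:**
- **Selector:** the knob points at the two-dot mark in the top view.
- **Drum:** the side view shows three mandarins in the drum, with the mouth free.
- **Board:** the three big ones lie at about (0.49, -0.32), (0.49, -0.41) and (0.49, -0.50), in the same place in the last two looks.
- **Robot and bystanders:** the gripper was clear and open. The spoon, mill and tape were not touched, and showed no shift in the last full view, taken just before the final turn of the selector.

**One disagreement:** the finger openings read 1 to 3 mm low for some mandarins, e.g. 46.5 mm for a small one and 59 mm for a big one. The image widths still split clearly into the two sizes. No check failed.

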